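# Set up the vegetable slicer: thickness notch, then lock the support leg at its length mark

### The job

Set up the vegetable slicer: first throw the thickness lever into the notch marked by the tall domed stud and let go of it there. Then, with the cam lever on the support leg still swung open, pull the spring-loaded leg out by that lever until the leg's pointer is level with the length mark clip, and swing the cam lever fully closed along the leg while keeping the pointer on the mark all the way. Finish while still gripping the leg or its closed lever at the mark; do not let go, do not shift the mark clip, and leave the fruit, mug and tumbler alone.

Things in the scene. Friction and masses are not known exactly. Their poses are not given: they have to be found in the camera images.
- slicer: Grey vegetable slicer, frame 260 x 130 mm, top at z = 44 mm, stuck to the worktop by suction feet (cannot move). Origin: centre of the frame at worktop height. Its x axis runs along the frame, the way the leg slides out; y to the left of that; z up. The thickness lever's upright pivot is at (-70, -40) mm in this frame; lever parts on the frame are all below z = 98 mm.
- dial (a joint): Thickness lever angle, rad, about the upright pivot, counter-clockwise from above positive; range -0.6 to 0.6. 0 = lever points along the slicer's +y. Spring detents at -0.5, 0 and +0.5 (the three notches); starts near 0. Snapping over the hump takes about 4 N at the knob; it then stays.
- dial_knob (a point): Grip point on the thickness lever's knob, an upright round black post 16 mm thick and 42 mm tall (z = 56 to 98 mm above the worktop, this point at z = 80 mm), 52 mm from the lever's pivot. Under it a flat steel arm (top at z = 56 mm).
- dial_nose (a point): Tip of the narrow nose of the thickness lever, 72 mm from its pivot, z = 51 mm. In a notch it points straight at the stud or cap beside that notch, 12 mm centre distance.
- stud: Tall domed steel stud, 14 mm across and 10 mm high, on the frame beside one of the two outer notches (84 mm from the lever's pivot): it marks the wanted notch. Origin: centre of its foot. Fixed; swaps places with the screw cap between runs.
- screw_cap: Low flat steel cap, 14 mm across and 2.5 mm high, beside the other outer notch; marks nothing. Origin: centre of its foot. Fixed.
- leg: Support leg: flat aluminium bar 36 mm wide, with a grey crosspiece (110 mm) and two feet at its outer end, sliding out of the slicer along the slicer's +x by 0 to 135 mm. It carries the pointer and the cam lever. Origin: the slicer's origin when pushed home, moving with the leg. A spring pulls it home with about 2 N (home) to 5 N (fully out); it runs home if let go; the closed cam lever alone grips too lightly to carry that spring, so the leg must stay held. Starts home.
- leg_pointer (a point): Top of the leg's pointer, a black upright fin 6 mm thick, running along the slicer's -y rail; its top is at z = 53 mm.
- mark (a point): Length mark: small steel clip with an upright fin (4 mm thick, top at z = 59 mm) on the slicer's -y rail, 13 mm beside the pointer's path; this point at z = 53 mm; axes as the slicer's. It sits 60 to 110 mm outward of the pointer's home and is stiff (40 N). The pointer is on the mark when both have the same slicer x.
- cam (a joint): Cam lever angle, rad, about its upright pivot on the leg, counter-clockwise from above positive: 0 = closed, lying along the leg (along the slicer's +x), about 1.1 = open, swung out to the slicer's +y side. Range -0.03 to 1.25, spring detents at 0 and 1.1, with a hump between (about 2 N at the knob, besides the leg spring). The upright knob turns with the lever, so it can turn between the fingers.
- cam_pivot (a point): The cam lever's pivot axis on the leg (160 mm outward of the leg's origin on the leg's centre line), at knob height z = 70 mm. Moves with the leg.
- cam_knob (a point): Grip point on the cam lever's knob, an upright round black post 16 mm thick and 42 mm tall (z = 48 to 90 mm, this point at z = 70 mm), 70 mm from the cam pivot. Under it a flat steel arm (top at z = 48 mm).
- lemon: Lemon, 71 x 53 x 51 mm, on the chopping board to the left; leave alone. Origin: underside.
- lime: Lime, 57 x 46 x 45 mm, on the chopping board to the left; leave alone. Origin: underside.
- mug: Green and white mug, 93 mm high, behind the slicer; leave alone. Origin: underside.
- tumbler: Glass tumbler, 80 mm across, 88 mm high, behind the slicer; leave alone. Origin: underside.

How it is judged:
By the outcome, as a careful person would: the job done as asked, in the order asked, and still so for the second after the job is handed in, while the arm keeps its last pose, push and grip.
It also fails if it takes over 54 s, if anything falls off the work surface, if the arm or the gripper's body presses on something with over 40 N, if the wrist force passes 120 N, or if a joint passes its speed limit or range.

### The arm

A 7-joint arm with a two-finger parallel gripper is mounted at the origin on a cart in front of the work surface, level with it; the furniture and walls round the work are solid. World frame = base frame: x ahead of the robot, y to its left, z up, the work surface at z = 0. Lengths are in m, angles in rad, forces in N, time in s.
With the tool pointing down it reaches from about 0.425 to 0.875 m from the base axis. Payload 4.7 kg.
Tool frame: the origin (TCP) lies between the finger pads; the fingertips stand 11 mm ahead of it and the grasp point (between the pads) lies 8 mm behind it; z points along the fingers, y is the direction in which the jaws open and shut (so a half turn about z gives the same grasp; the last joint's range is limited). The gripper opens to 87 mm and grips with 3 to 60 N. Pads are 19 mm wide; open, the fingers measure 117 mm over their backs; the gripper's body (75 mm by 190 mm) begins 51 mm behind the grasp point.
Start: joints at [1.206, 0.321, -0.07, 1.45, 0.023, 1.371, -0.057], TCP at [0.24, -0.604, 0.234] pointing down, gripper open.
Joint ranges: [-2.86, 2.86], [-0.3, 2.09], [-1.38, 1.24], [0.06, 2.45], [-1.56, 4.7], [0.09, 2.05], [-2.69, 2.69]. Speed limits (rad/s): [2.57, 2.57, 3.14, 3.14, 3.14, 3.14, 3.14].

### API

Orientations are given as a rotation vector (axis times angle).
In Python, from bench import ctrl gives the robot as it stands.
- The arm moves only by the tool servo_tool, never from a script. Its argument "series" is a list of rows, each an object with "travel": the shift along the tool's x, y, z in m, a list of three; "angular": the turn, a rotation vector about the tool's x, y, z in rad, a list of three. A call has 1 to 5 rows; each row shifts and turns the commanded pose from where the row before left it, along the tool's axes as they then stand; what a row does not reach is not made up. A row lasts 1/10 s, in which the tool goes at most 50 mm and 8.59 degrees, less where a joint would pass 70% of its speed; a pose out of reach is approached as far as the arm can. A call with a gripper value outside its range is refused whole. "claw" is the finger opening in m, from 0 to 0.087, set as the call begins (left out, the last holds). The fingers move at their own pace and stop on an object; "squeeze" is the grip in N (left out, the last holds). Time passes only in rows, so rows that do not move let the fingers close. It gives the time, the measured TCP pose, the force and the opening at its end, in the units of the state.
- ctrl.get_state(): the state, without advancing time (a new reading comes with each control period).
- ctrl.get_image(name): name is "side" or "top"; returns the picture (420x560x3 uint8, red, green, blue); there is no depth.
- ctrl.calibration(name): a dict with "fx", "fy", "cx", "cy" (pixels), "rvec" (rotation vector, rad) and "tvec" (3), from world to camera coordinates, as OpenCV has them. Camera axes: x right, y down, z forward; pixel columns grow to the right and rows downward; lengths in m; the calibration is good to about 2 mm. A picture is of the moment at which its call begins. calibration takes no time and is no camera call.
- ctrl.close_job(): hands the job in, once; it reports no verdict.
The state is a dict: "time": time; "joint_positions": joint angles; "qd": joint speeds; "joint_torque": joint torques, N m; "position": TCP position; "tool_rot": TCP orientation; "ft_force": force on the tool from outside, world axes, zero at the start; "torque": the same for the moment, N m; "grip_width": opening from 0.0 (shut) to 1.0 (fully open).
Only numpy, scipy, OpenCV 4.12 (cv2) and the standard library are available. Lean on these libraries where they do the work, as an engineer would, in place of code of your own. Each camera call takes 0.05 s, during which the arm holds its last target.

## Working session

There is one attempt and no reset: what is moved stays moved. The work goes in short steps, Python scripts to look and compute and a tool call to move; the robot and the scene stay as the last step left them, time stands still between calls to the robot, and variables do not carry over. Pictures are saved under pics/ and viewed, and the job is handed in when it is done.

Besides the shell and the picture viewer there is one more tool, called after ">>>" as name([rows], argument=value, ...), one row to a line, values as JSON. servo_tool: Moves the arm, as the interface text tells. Its arguments: {"type":"object","properties":{"series":{"type":"array","items":{"type":"object","properties":{"travel":{"type":"array","items":{"type":"number"}},"angular":{"type":"array","items":{"type":"number"}}}}},"claw":{"type":"number"},"squeeze":{"type":"number"}},"required":["series"]}

```bash
mkdir -p pics; ls
python3 - <<'E'
from bench import ctrl
import cv2
for n in("side","top"):
    im=ctrl.get_image(n);cv2.imwrite(f"pics/{n}0.png",im[:,:,::-1]);print(n,ctrl.calibration(n))
print(ctrl.get_state())
E
```

```text
pics
side {'fx': 438.56084556384764, 'fy': 438.56084556384764, 'cx': 283.1658189150169, 'cy': 211.75804473718424, 'rvec': array([ 0.46915993, -2.63150465,  1.33835286]), 'tvec': array([0.61188788, 0.12534138, 1.33703495])}
top {'fx': 414.4159847739127, 'fy': 414.4159847739127, 'cx': 279.6036695245837, 'cy': 207.27677072146713, 'rvec': array([ 2.10013309, -2.14990109,  0.16986166]), 'tvec': array([0.13709675, 0.59917181, 1.06183699])}
{'time': 0.1, 'joint_positions': array([ 1.20609929,  0.32174018, -0.07010756,  1.45152722,  0.02260709,
        1.37082571, -0.05690424]), 'qd': array([ 0.00019115, -0.0006123 ,  0.0012932 , -0.00337121, -0.00066874,
       -0.0001328 ,  0.0007896 ]), 'joint_torque': array([ 4.34999274e-04, -4.92569304e+01, -4.05523963e-01, -3.13403070e+01,
       -6.41196314e-02,  3.94291466e-02,  1.08230111e-04]), 'position': array([ 0.24016291, -0.60349377,  0.23258966]), 'tool_rot': array([-3.08376718e+00, -5.91220138e-01,  6.49530104e-04]), 'ft_force': array([ 0.32642362,  0.24840178, -0.25376139]), 'torque': array([ 0.0056469 ,  0.01364517, -0.01789564]), 'grip_width': 0.9994828891551315}
```

View pics/side0.png

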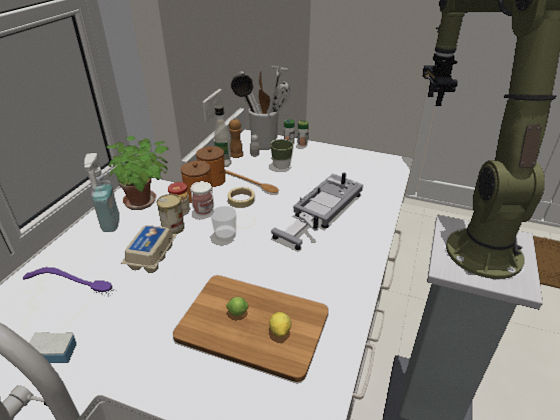

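View pics/top0.png

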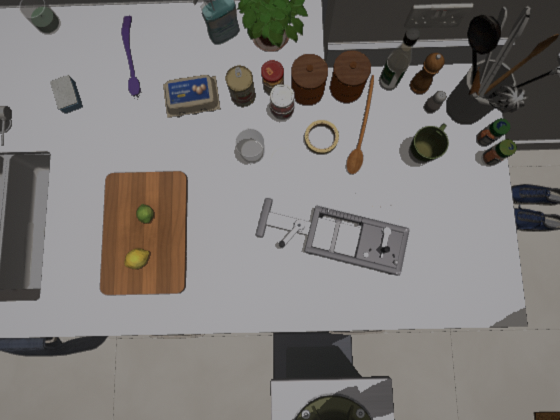

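Run:
```python
import cv2
im=cv2.imread("pics/top0.png");cv2.imwrite("pics/topc.png",cv2.resize(im[190:280,250:420],None,fx=4.7,fy=4.7,interpolation=cv2.INTER_CUBIC))
im=cv2.imread("pics/side0.png");cv2.imwrite("pics/sidec.png",cv2.resize(im[165:255,265:375],None,fx=6.5,fy=6.5,interpolation=cv2.INTER_CUBIC))
```

```text
(no output)
```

View pics/topc.png

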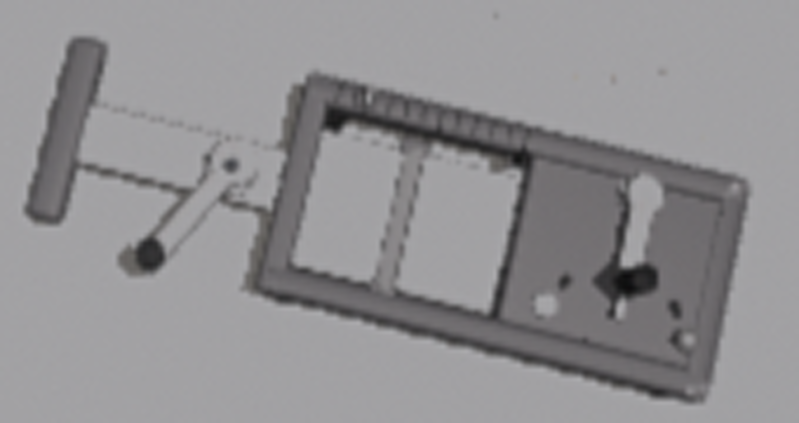

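View pics/sidec.png

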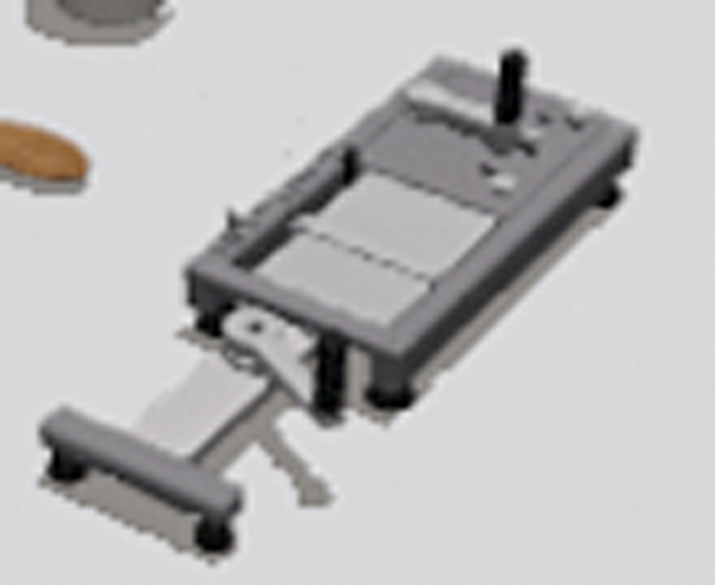

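Run:
```python
import cv2
im=cv2.imread("pics/top0.png");a=cv2.resize(im[225:275,355:415],None,fx=10,fy=10,interpolation=cv2.INTER_NEAREST)
im=cv2.imread("pics/side0.png");b=cv2.resize(im[168:200,325:373],None,fx=12,fy=12,interpolation=cv2.INTER_NEAREST)
cv2.imwrite("pics/ta.png",a);cv2.imwrite("pics/sb.png",b)
```

```text
(no output)
```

View pics/ta.png

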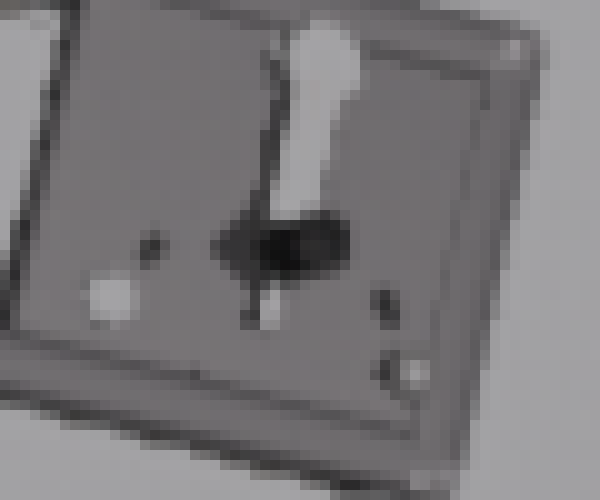

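View pics/sb.png

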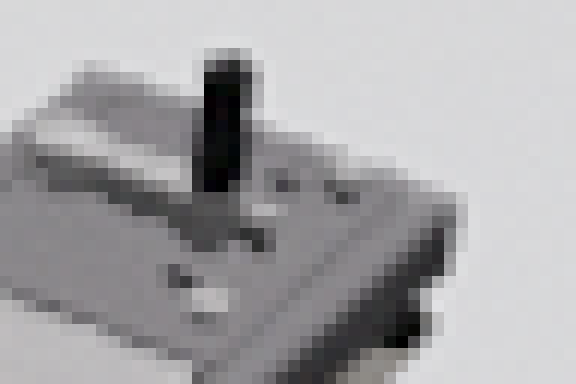

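```bash
cat > h.py <<'E'
import numpy as np, cv2
from bench import ctrl
from scipy.optimize import least_squares
CAL={n:ctrl.calibration(n) for n in("side","top")}
def proj(n,P):
    c=CAL[n];K=np.array([[c["fx"],0,c["cx"]],[0,c["fy"],c["cy"]],[0,0,1]])
    return cv2.projectPoints(np.array(P,float).reshape(-1,1,3),c["rvec"],c["tvec"],K,None)[0].reshape(-1,2)
def ray(n,uv,z):
    c=CAL[n];R=cv2.Rodrigues(c["rvec"])[0];o=-R.T@c["tvec"]
    d=R.T@np.array([(uv[0]-c["cx"])/c["fx"],(uv[1]-c["cy"])/c["fy"],1]);return o+d*(z-o[2])/d[2]
def s2w(p,pose):
    x,y,t=pose;p=np.atleast_2d(p).astype(float);c,s=np.cos(t),np.sin(t)
    return np.c_[x+c*p[:,0]-s*p[:,1],y+s*p[:,0]+c*p[:,1],p[:,2]]
def w2s(p,pose):
    x,y,t=pose;p=np.atleast_2d(p).astype(float);c,s=np.cos(t),np.sin(t)
    dx=p[:,0]-x;dy=p[:,1]-y
    return np.c_[c*dx+s*dy,-s*dx+c*dy,p[:,2]]
E
python3 - <<'E'
from h import *
C=np.array([[130,-65,44],[-130,-65,44],[-130,65,44],[130,65,44]])/1000
top=np.array([(315,75),(748,185),(700,398),(258,290)])/4.7+[250,190]
side=np.array([(190,270),(437,58),(635,130),(395,355)])/6.5+[265,165]
f=lambda p:np.r_[proj("top",s2w(C,p))-top,proj("side",s2w(C,p))-side].ravel()
r=least_squares(f,[0.6,0,1.5],loss='soft_l1');p=r.x;print(p,np.round(f(p).reshape(-1,2),1))
np.save("pose.npy",p)
f1=lambda p:(proj("top",s2w(C,p))-top).ravel();print(least_squares(f1,p).x)
f1=lambda p:(proj("side",s2w(C,p))-side).ravel();print(least_squares(f1,p).x)
def chk(nm,pt):
    w=s2w(np.array([pt])/1000,p);t=proj("top",w)[0];s=proj("side",w)[0]
    print(nm,w[0].round(4),"topc",((t-[250,190])*4.7).round(),"ta",((t-[355,225])*10).round(),"sidec",((s-[265,165])*6.5).round(),"sb",((s-[325,168])*12).round())
chk("dialknob top",(-70,12,98)); chk("stud",(-70-84*np.sin(.5),-40+84*np.cos(.5),54));chk("cap",(-70+84*np.sin(.5),-40+84*np.cos(.5),46))
chk("campiv",(160,0,48));chk("camknob",(160+70*np.cos(1.1),70*np.sin(1.1),90))
E
```

```text
[ 0.5099136  -0.07991852  1.30024351] [[-2.4 -0.8]
 [ 0.2 -0.9]
 [ 0.7  1.5]
 [-1.6  0.1]
 [-1.4 -0.9]
 [ 0.3 -1.1]
 [ 1.4 -1. ]
 [ 0.7 -0.1]]
[ 0.50987292 -0.08186334  1.29644401]
[ 0.50969632 -0.07590705  1.3076138 ]
dialknob top [ 0.4796 -0.1442  0.098 ] topc [640. 279.] ta [312. 244.] sidec [514.  55.] sb [230.  66.]
stud [ 0.448  -0.1772  0.054 ] topc [685. 341.] ta [407. 375.] sidec [578. 105.] sb [347. 159.]
cap [ 0.4695 -0.0996  0.046 ] topc [540. 306.] ta [ 99. 301.] sidec [505. 184.] sb [211. 303.]
campiv [0.5527 0.0743 0.048 ] topc [227. 166.] ta [-568.    4.] sidec [255. 331.] sb [-249.  575.]
camknob [0.501  0.1215 0.09  ] topc [145. 252.] ta [-742.  187.] sidec [333. 339.] sb [-105.  589.]
```

Run:
```python
import cv2
im=cv2.imread("pics/top0.png");a=cv2.resize(im[202:230,310:370],None,fx=13,fy=13,interpolation=cv2.INTER_NEAREST)
im=cv2.imread("pics/side0.png");b=cv2.resize(im[180:212,290:326],None,fx=16,fy=16,interpolation=cv2.INTER_NEAREST)
cv2.imwrite("pics/tm.png",a);cv2.imwrite("pics/sm.png",b)
```

```text
(no output)
```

View pics/tm.png

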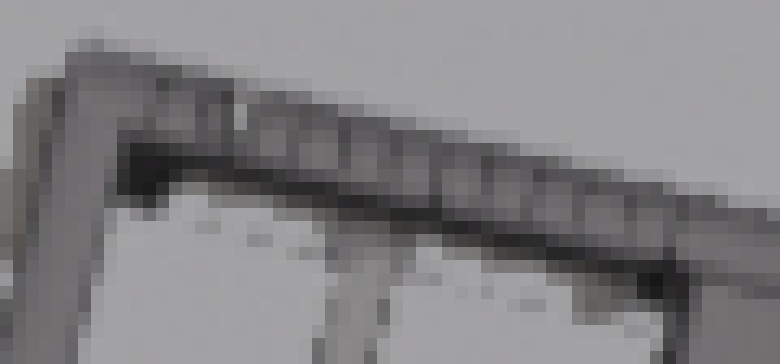

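View pics/sm.png

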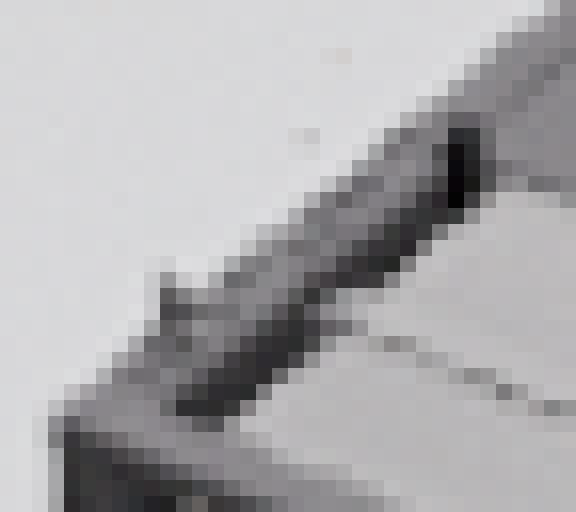

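Run:
```python
from h import *
p0=np.load("pose.npy")
C=np.array([[130,-65,44],[-130,-65,44],[-130,65,44],[130,65,44]])/1000
F=np.array([(-70,12,98),(-70-84*np.sin(.5),-40+84*np.cos(.5),54),(-70+84*np.sin(.5),-40+84*np.cos(.5),46),(160,0,48)])/1000
A=np.r_[C,F]
top=np.r_[np.array([(315,75),(748,185),(700,398),(258,290)])/4.7+[250,190],np.array([(325,240),(410,374),(110,298)])/10+[355,225],[[250+231/4.7,190+164/4.7]]]
side=np.r_[np.array([(190,270),(437,58),(635,130),(395,355)])/6.5+[265,165],np.array([(230,62),(345,165),(208,298)])/12+[325,168],[[265+257/6.5,165+327/6.5]]]
f=lambda p:np.r_[proj("top",s2w(A,p))-top,proj("side",s2w(A,p))-side].ravel()
r=least_squares(f,p0,loss='soft_l1');p=r.x;print(p,np.round(f(p).reshape(-1,2),1).tolist())
np.save("pose.npy",p)
for nm,t,s,z in(("mark",(328.5,210.8),(300.5,197.6),.059),("ptr",(360.8,223.9),(318.9,188.75),.053)):
  print(nm,(w2s(ray("top",t,z),p)*1000).round(1),(w2s(ray("side",s,z),p)*1000).round(1))
# cam knob
t=np.array([150,252])/4.7+[250,190]
print("camknob",ray("top",t,.09),w2s(ray("top",t,.09),p)-[.16,0,0])
for n,uv in(("side",np.array([332,338])/6.5+[265,165]),):print(ray(n,uv,.09))
print("dialknob",s2w([-.07,.012,.08],p))
```

```text
[ 0.51042039 -0.08154656  1.30036209] [[-1.8, -1.0], [0.8, -1.2], [1.4, 1.3], [-1.0, -0.1], [-0.7, 0.2], [0.3, -0.1], [-0.5, 0.1], [-0.3, 0.3], [-1.4, -1.2], [0.3, -1.3], [1.3, -1.3], [0.7, -0.4], [-0.1, 0.1], [0.1, -0.8], [0.3, 0.1], [-0.3, 0.3]]
mark [[ 92.5 -55.3  59. ]] [[ 95.6 -57.9  59. ]]
ptr [[  0.9 -42.8  53. ]] [[  5.2 -41.2  53. ]]
camknob [0.50119746 0.11878157 0.09      ] [[0.0305833  0.06240536 0.09      ]]
[0.50156935 0.12118113 0.09      ]
dialknob [[ 0.48015603 -0.14579661  0.08      ]]
```

```bash
cat >> h.py <<'E'
from scipy.spatial.transform import Rotation as Ro
def status():
    s=ctrl.get_state();R=Ro.from_rotvec(s["tool_rot"]).as_matrix()
    print("t",round(s["time"],2),"p",s["position"].round(4),"F",s["ft_force"].round(1),"w",round(s["grip_width"]*87,1),"yaw_y",np.degrees(np.arctan2(R[1,1],R[0,1])).round(1),"tilt",np.degrees(np.arccos(-R[2,2])).round(2))
    return s,R
def plan(target,jaw=None,n=None,tot=True):
    """target TCP world, jaw line world deg; prints rows"""
    s,R=status();d=np.array(target)-s["position"]
    z=R@np.array([0,0,1]);yaw=np.arctan2(R[1,1],R[0,1])
    dy=0 if jaw is None else (np.radians(jaw)-yaw+np.pi/2)%np.pi-np.pi/2
    n=n or int(max(np.ceil(np.linalg.norm(d)/.045),np.ceil(abs(dy)/.14),1))
    # final orientation: exactly down
    yf=yaw+dy
    Rf=np.c_[[np.cos(yf+np.pi/2),np.sin(yf+np.pi/2),0],[np.cos(yf),np.sin(yf),0],[0,0,-1]]
    rv=Ro.from_matrix(R.T@Rf).as_rotvec()
    Rc=R.copy()
    for i in range(n):
        print(i,"travel",(Rc.T@(d/n)).round(4).tolist(),"ang",(rv/n).round(3).tolist())
        Rc=Rc@Ro.from_rotvec(rv/n).as_matrix()
E
python3 - <<'E'
from h import *
plan([.480,-.146,.16],90)
E
```

```text
t 0.1 p [ 0.2402 -0.6035  0.2326] F [ 0.3  0.2 -0.3] w 87.0 yaw_y -68.3 tilt 0.1
0 travel [0.0327, -0.028, 0.0061] ang [-0.0, 0.0, 0.032]
1 travel [0.0318, -0.029, 0.0061] ang [-0.0, 0.0, 0.032]
2 travel [0.0308, -0.03, 0.0061] ang [-0.0, 0.0, 0.032]
3 travel [0.0299, -0.031, 0.0061] ang [-0.0, 0.0, 0.032]
4 travel [0.0289, -0.0319, 0.0061] ang [-0.0, 0.0, 0.032]
5 travel [0.0279, -0.0328, 0.0061] ang [-0.0, 0.0, 0.032]
6 travel [0.0268, -0.0337, 0.0061] ang [-0.0, 0.0, 0.032]
7 travel [0.0257, -0.0345, 0.0061] ang [-0.0, 0.0, 0.032]
8 travel [0.0246, -0.0353, 0.0061] ang [-0.0, 0.0, 0.032]
9 travel [0.0235, -0.0361, 0.0061] ang [-0.0, 0.0, 0.032]
10 travel [0.0224, -0.0368, 0.0061] ang [-0.0, 0.0, 0.032]
11 travel [0.0212, -0.0375, 0.0061] ang [-0.0, 0.0, 0.032]
```

>>> servo_tool([
  {"travel": [0.033, -0.028, 0.006], "angular": [0, 0, 0.032]},
  {"travel": [0.032, -0.029, 0.006], "angular": [0, 0, 0.032]},
  {"travel": [0.031, -0.03, 0.006], "angular": [0, 0, 0.032]},
  {"travel": [0.03, -0.031, 0.006], "angular": [0, 0, 0.032]},
  {"travel": [0.029, -0.032, 0.006], "angular": [0, 0, 0.032]},
], claw=0.05)

```text
time: 0.6
position: [0.3418, -0.4113, 0.2029]
tool_rot: [-3.123, -0.341, 0.001]
ft_force: [0.8, -0.7, -0.7]
grip_width: 0.641
```

>>> servo_tool([
  {"travel": [0.028, -0.033, 0.006], "angular": [0, 0, 0.032]},
  {"travel": [0.027, -0.034, 0.006], "angular": [0, 0, 0.032]},
  {"travel": [0.026, -0.035, 0.006], "angular": [0, 0, 0.032]},
  {"travel": [0.025, -0.035, 0.006], "angular": [0, 0, 0.032]},
  {"travel": [0.024, -0.036, 0.006], "angular": [0, 0, 0.032]},
])

```text
time: 1.1
position: [0.4435, -0.2203, 0.1731]
tool_rot: [3.14, 0.09, -0.0]
ft_force: [0.9, 0.0, 0.2]
grip_width: 0.572
```

Run:
```python
from h import *
plan([.480,-.146,.14],90)
```

```text
t 1.1 p [ 0.4435 -0.2203  0.1731] F [0.9 0.  0.2] w 49.8 yaw_y -86.7 tilt 0.02
0 travel [0.0204, -0.0361, 0.0166] ang [0.0, 0.0, 0.029]
1 travel [0.0193, -0.0366, 0.0166] ang [0.0, 0.0, 0.029]
```

>>> servo_tool([
  {"travel": [0.02, -0.03, 0.015], "angular": [0, 0, 0.02]},
  {"travel": [0.01, -0.02, 0.015], "angular": [0, 0, 0.02]},
  {"travel": [0, 0, 0], "angular": [0, 0, 0]},
])

```text
time: 1.4
position: [0.4705, -0.1659, 0.1414]
tool_rot: [-3.138, -0.04, 0.005]
ft_force: [-0.0, 0.1, -0.3]
grip_width: 0.573
```

Run:
```python
from h import *
plan([.480,-.146,.072],90)
im=ctrl.get_image("top");cv2.imwrite("pics/t1.png",cv2.resize(im[180:290,330:450,::-1],None,fx=5,fy=5,interpolation=cv2.INTER_CUBIC))
im=ctrl.get_image("side");cv2.imwrite("pics/s1.png",cv2.resize(im[110:230,290:420,::-1],None,fx=5,fy=5,interpolation=cv2.INTER_CUBIC))
```

```text
t 1.4 p [ 0.4705 -0.1659  0.1414] F [-0.   0.1 -0.3] w 49.9 yaw_y -88.6 tilt 0.26
0 travel [0.0051, -0.0097, 0.0347] ang [-0.002, 0.002, 0.013]
1 travel [0.005, -0.0098, 0.0347] ang [-0.002, 0.002, 0.013]
```

View pics/s1.png

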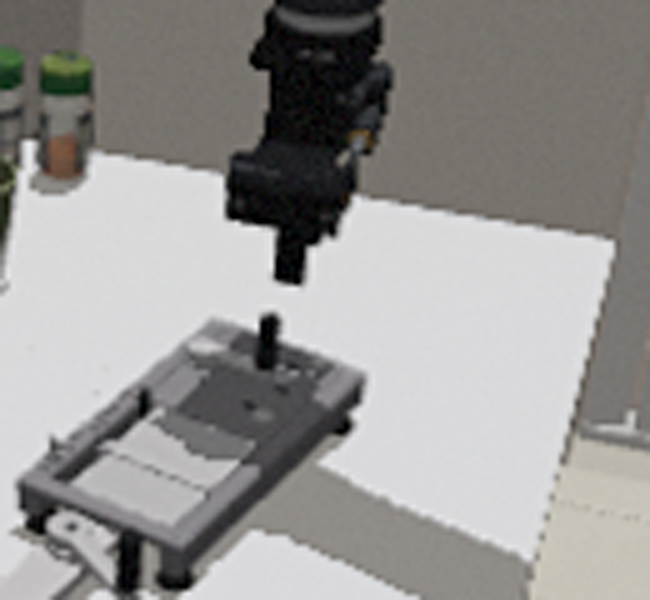

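The side view shows the open fingers just short of the dial knob (270,340), with nothing in the way. I'm moving over it, then down.

>>> servo_tool([
  {"travel": [0.009, -0.02, 0], "angular": [-0.004, 0.004, 0.025]},
  {"travel": [0, 0, 0], "angular": [0, 0, 0]},
  {"travel": [0, 0, 0.035]},
  {"travel": [0, 0, 0.034]},
  {"travel": [0, 0, 0]},
])

```text
$.series[2]: bad value
```

Run:
```python
from h import *
status()
im=ctrl.get_image("top");cv2.imwrite("pics/t2.png",cv2.resize(im[180:290,330:450,::-1],None,fx=5,fy=5,interpolation=cv2.INTER_CUBIC))
im=ctrl.get_image("side");cv2.imwrite("pics/s2.png",cv2.resize(im[110:230,290:420,::-1],None,fx=5,fy=5,interpolation=cv2.INTER_CUBIC))
```

```text
t 1.5 p [ 0.4702 -0.1705  0.1431] F [ 0.1 -0.2  1.3] w 50.0 yaw_y -88.9 tilt 0.08
```

View pics/s2.png

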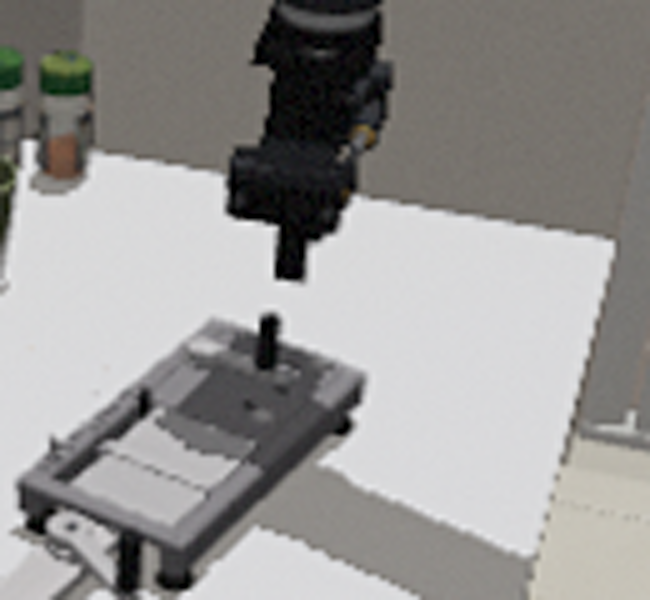

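View pics/t2.png

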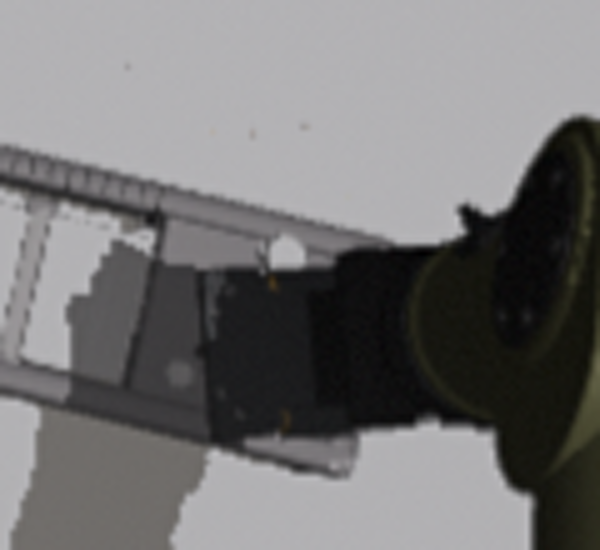

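>>> servo_tool([
  {"travel": [0.01, -0.024, 0], "angular": [0, 0, 0.02]},
  {"travel": [0, 0, 0], "angular": [0, 0, 0]},
  {"travel": [0, 0, 0.035], "angular": [0, 0, 0]},
  {"travel": [0, 0, 0.036], "angular": [0, 0, 0]},
  {"travel": [0, 0, 0], "angular": [0, 0, 0]},
])

```text
time: 2.1
position: [0.4761, -0.1469, 0.0688]
tool_rot: [-3.139, 0.004, 0.013]
ft_force: [-1.0, 0.5, -0.6]
grip_width: 0.574
```

Run:
```python
from h import *
im=ctrl.get_image("side");cv2.imwrite("pics/s3.png",cv2.resize(im[140:230,290:390,::-1],None,fx=6,fy=6,interpolation=cv2.INTER_CUBIC))
status()
```

```text
t 2.15 p [ 0.4781 -0.1471  0.0713] F [-0.5 -0.6  0.3] w 49.9 yaw_y -90.2 tilt 0.26
```

View pics/s3.png

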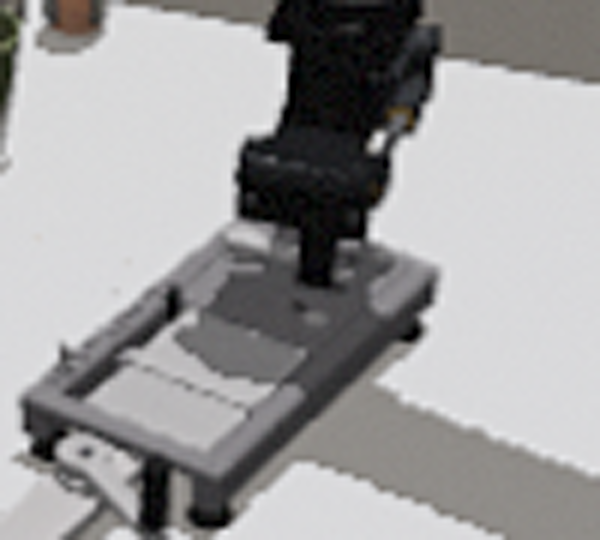

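The finger (315,250) stands in front of the knob at knob height. I'm closing to grip.

>>> servo_tool([
  {"travel": [0, 0, 0], "angular": [0, 0, 0]},
  {"travel": [0, 0, 0], "angular": [0, 0, 0]},
  {"travel": [0, 0, 0], "angular": [0, 0, 0]},
  {"travel": [0, 0, 0], "angular": [0, 0, 0]},
  {"travel": [0, 0, 0], "angular": [0, 0, 0]},
], claw=0.005, squeeze=20)

```text
time: 2.65
position: [0.4806, -0.1465, 0.0732]
tool_rot: [3.141, -0.002, 0.001]
ft_force: [0.5, 0.7, 0.3]
grip_width: 0.21
```

Run:
```python
from h import *
s,R=status();p=np.load("pose.npy");print((w2s(s["position"],p)*1000).round(1))
for a in(.15,.3,.45,.5,.52):print(a,s2w([-.07-.052*np.sin(a),-.04+.052*np.cos(a),.072],p).round(4))
```

```text
t 2.65 p [ 0.4806 -0.1465  0.0732] F [0.5 0.7 0.3] w 18.3 yaw_y -90.1 tilt 0.06
[[-70.5  11.4  73.2]]
0.15 [[ 0.4786 -0.1534  0.072 ]]
0.3 [[ 0.4783 -0.1612  0.072 ]]
0.45 [[ 0.4791 -0.169   0.072 ]]
0.5 [[ 0.4796 -0.1715  0.072 ]]
0.52 [[ 0.4799 -0.1725  0.072 ]]
```

>>> servo_tool([
  {"travel": [0, 0, 0], "angular": [0, 0, 0]},
  {"travel": [-0.002, 0.007, 0], "angular": [0, 0, 0]},
  {"travel": [0, 0.007, 0], "angular": [0, 0, 0]},
  {"travel": [0.0005, 0.007, 0], "angular": [0, 0, 0]},
  {"travel": [0.001, 0.0055, 0], "angular": [0, 0, 0]},
])

```text
time: 3.15
position: [0.479, -0.1718, 0.0727]
tool_rot: [-3.14, -0.001, 0.003]
ft_force: [-4.4, 7.5, 6.8]
grip_width: 0.175
```

>>> servo_tool([
  {"travel": [0, 0, 0], "angular": [0, 0, 0]},
  {"travel": [0, 0, 0], "angular": [0, 0, 0]},
])

```text
time: 3.35
position: [0.4789, -0.172, 0.0727]
tool_rot: [-3.14, 0.001, 0.003]
ft_force: [-3.4, 3.8, 6.3]
grip_width: 0.173
```

Run:
```python
from h import *
s,R=status();p=np.load("pose.npy");q=w2s(s["position"],p)[0]*1000;print(q.round(1),"dial",np.arctan2(-(q[0]+70),q[1]+40))
```

```text
t 3.35 p [ 0.4789 -0.172   0.0727] F [-3.4  3.8  6.3] w 15.0 yaw_y -90.0 tilt 0.14
[-95.5   6.2  72.7] dial 0.5052763897381308
```

>>> servo_tool([
  {"travel": [0, 0, 0], "angular": [0, 0, 0]},
  {"travel": [0, 0, 0], "angular": [0, 0, 0]},
  {"travel": [0, 0, -0.02], "angular": [0, 0, 0]},
  {"travel": [0, 0, -0.04], "angular": [0, 0, 0]},
  {"travel": [0, -0.04, -0.02], "angular": [0, 0, 0]},
], claw=0.05)

```text
time: 3.85
position: [0.4807, -0.1388, 0.1551]
tool_rot: [3.138, -0.017, 0.006]
ft_force: [1.0, 0.0, -0.9]
grip_width: 0.53
```

>>> servo_tool([
  {"travel": [0, -0.045, 0], "angular": [0, 0, 0.05]},
  {"travel": [0, -0.045, 0], "angular": [0, 0, 0.05]},
  {"travel": [0, -0.045, 0], "angular": [0, 0, 0.05]},
  {"travel": [0, -0.045, 0], "angular": [0, 0, 0.05]},
  {"travel": [0, 0, 0], "angular": [0, 0, 0.05]},
])

```text
time: 4.35
position: [0.4939, 0.0536, 0.1531]
tool_rot: [-3.115, 0.381, -0.003]
ft_force: [0.4, 0.1, -0.4]
grip_width: 0.574
```

Run:
```python
from h import *
status()
im=ctrl.get_image("top");cv2.imwrite("pics/t4.png",cv2.resize(im[180:290,250:420,::-1],None,fx=4.7,fy=4.7,interpolation=cv2.INTER_CUBIC))
im=ctrl.get_image("side");cv2.imwrite("pics/s4.png",cv2.resize(im[110:250,260:400,::-1],None,fx=4.2,fy=4.2,interpolation=cv2.INTER_CUBIC))
```

```text
t 4.35 p [0.4939 0.0536 0.1531] F [ 0.4  0.1 -0.4] w 50.0 yaw_y -104.0 tilt 0.22
```

View pics/t4.png

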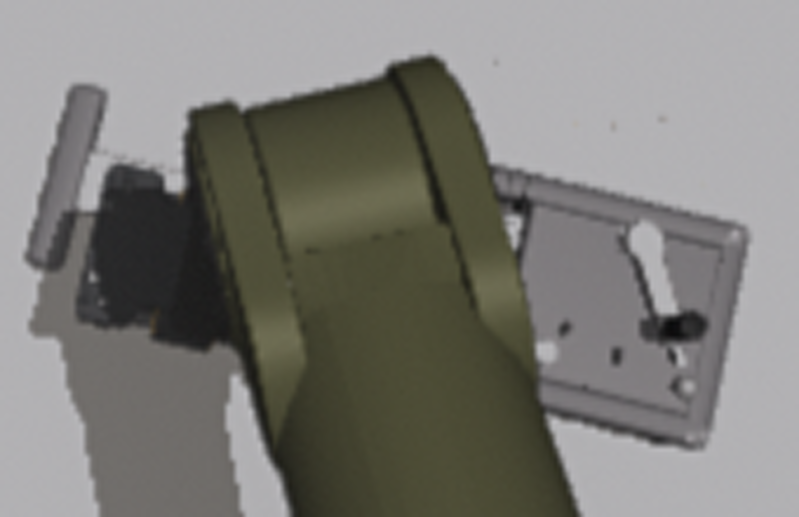

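View pics/s4.png

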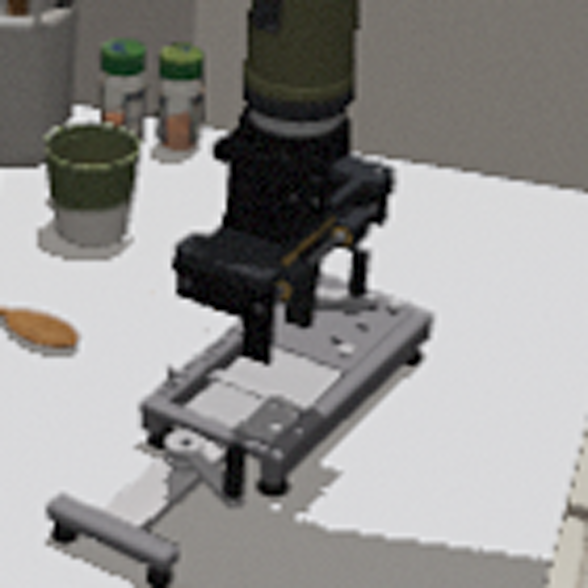

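Run:
```python
from h import *
p=np.load("pose.npy");print(s2w([.16+.07*np.cos(1.1),.07*np.sin(1.1),.07],p),np.degrees(p[2]))
plan([.5015,.120,.150],np.degrees(p[2]))
```

```text
[[0.5015297  0.11990196 0.07      ]] 74.5052593178035
t 4.45 p [0.4936 0.0473 0.1525] F [-0.1  0.2 -0.1] w 49.9 yaw_y -104.2 tilt 0.03
0 travel [-0.0051, -0.0362, 0.0012] ang [0.0, -0.0, 0.011]
1 travel [-0.0055, -0.0361, 0.0012] ang [0.0, -0.0, 0.011]
```

>>> servo_tool([
  {"travel": [-0.005, -0.036, 0.001], "angular": [0, 0, 0.011]},
  {"travel": [-0.0055, -0.036, 0.001], "angular": [0, 0, 0.011]},
  {"travel": [0, 0, 0], "angular": [0, 0, 0]},
  {"travel": [0, 0, 0], "angular": [0, 0, 0]},
  {"travel": [0, 0, 0], "angular": [0, 0, 0]},
])

```text
time: 4.95
position: [0.5017, 0.1164, 0.1502]
tool_rot: [3.111, -0.431, -0.0]
ft_force: [0.2, -0.3, -0.6]
grip_width: 0.571
```

Run:
```python
from h import *
p=np.load("pose.npy")
plan([.5015,.120,.064],np.degrees(p[2]))
im=ctrl.get_image("side");cv2.imwrite("pics/s5.png",cv2.resize(im[130:250,260:380,::-1],None,fx=5,fy=5,interpolation=cv2.INTER_CUBIC))
```

```text
t 4.95 p [0.5017 0.1164 0.1502] F [ 0.2 -0.3 -0.6] w 49.7 yaw_y -105.8 tilt 0.07
0 travel [-0.0006, -0.0018, 0.0431] ang [0.001, 0.0, -0.003]
1 travel [-0.0006, -0.0017, 0.0431] ang [0.001, 0.0, -0.003]
```

View pics/s5.png

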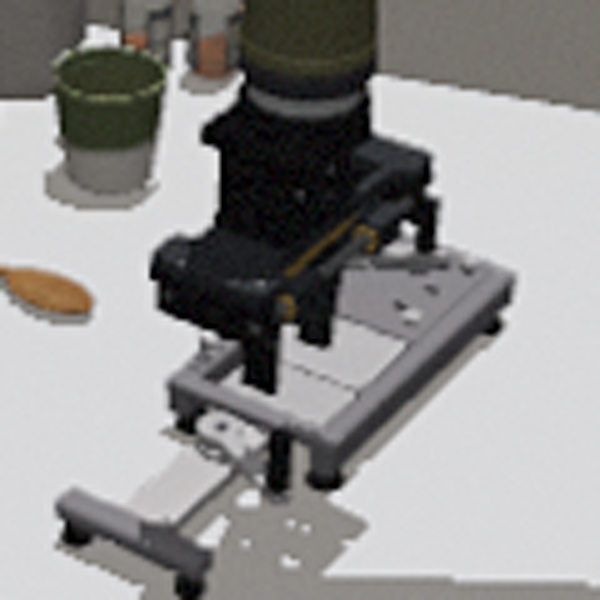

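>>> servo_tool([
  {"travel": [-0.001, -0.0035, 0], "angular": [0, 0, -0.006]},
  {"travel": [0, 0, 0.04], "angular": [0, 0, 0]},
  {"travel": [0, 0, 0.03], "angular": [0, 0, 0]},
  {"travel": [0, 0, 0.016], "angular": [0, 0, 0]},
  {"travel": [0, 0, 0], "angular": [0, 0, 0]},
])

```text
time: 5.5
position: [0.4995, 0.1212, 0.0622]
tool_rot: [3.112, -0.419, -0.008]
ft_force: [0.1, 0.4, 1.3]
grip_width: 0.568
```

>>> servo_tool([
  {"travel": [0, 0, 0], "angular": [0, 0, 0]},
  {"travel": [0, 0, 0], "angular": [0, 0, 0]},
  {"travel": [0, 0, 0], "angular": [0, 0, 0]},
])

```text
time: 5.8
position: [0.5025, 0.1224, 0.0658]
tool_rot: [-3.113, 0.419, -0.004]
ft_force: [0.3, -0.0, 0.1]
grip_width: 0.577
```

Run:
```python
from h import *
s,R=status()
p=np.load("pose.npy");print((w2s(s["position"],p)*1000).round(1))
im=ctrl.get_image("side");cv2.imwrite("pics/s6.png",cv2.resize(im[150:250,260:360,::-1],None,fx=6,fy=6,interpolation=cv2.INTER_CUBIC))
im=ctrl.get_image("top");cv2.imwrite("pics/t6.png",cv2.resize(im[180:290,250:420,::-1],None,fx=4.7,fy=4.7,interpolation=cv2.INTER_CUBIC))
```

```text
t 5.8 p [0.5025 0.1224 0.0658] F [ 0.3 -0.   0.1] w 50.2 yaw_y -105.3 tilt 0.14
[[194.4  62.1  65.8]]
```

View pics/s6.png

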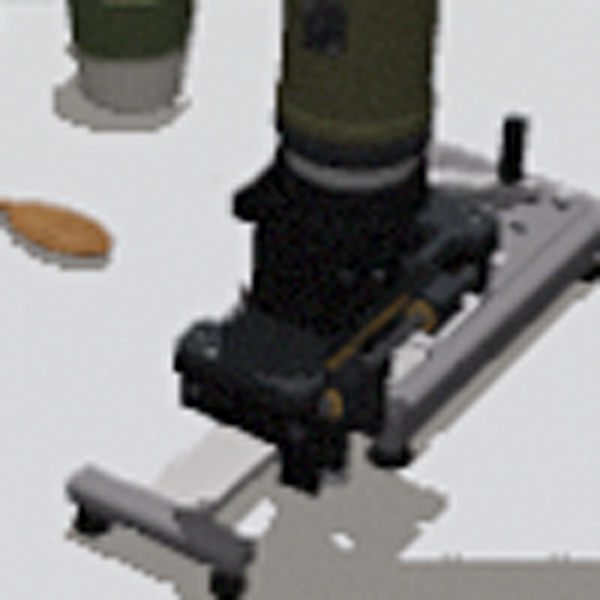

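View pics/t6.png

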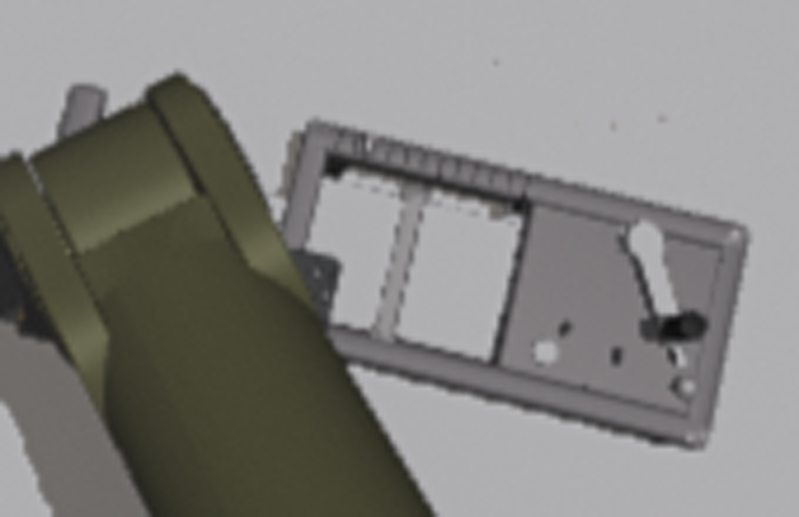

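>>> servo_tool([
  {"travel": [0, 0.0025, 0.001], "angular": [0, 0, 0]},
  {"travel": [0, 0, 0], "angular": [0, 0, 0]},
  {"travel": [0, 0, 0], "angular": [0, 0, 0]},
  {"travel": [0, 0, 0], "angular": [0, 0, 0]},
  {"travel": [0, 0, 0], "angular": [0, 0, 0]},
], claw=0.005, squeeze=40)

```text
time: 6.4
position: [0.5008, 0.1199, 0.0635]
tool_rot: [3.114, -0.418, -0.0]
ft_force: [-1.2, -0.1, -0.5]
grip_width: 0.203
```

>>> servo_tool([
  {"travel": [0, 0, 0], "angular": [0, 0, 0]},
  {"travel": [0, 0, 0], "angular": [0, 0, 0]},
  {"travel": [0, 0, 0], "angular": [0, 0, 0]},
])

```text
time: 6.7
position: [0.5008, 0.1201, 0.0635]
tool_rot: [-3.114, 0.418, -0.0]
ft_force: [-0.2, 1.0, -0.3]
grip_width: 0.17
```

Run:
```python
from h import *
s,R=status()
p=np.load("pose.npy");print((w2s(s["position"],p)*1000).round(1))
```

```text
t 6.7 p [0.5008 0.1201 0.0635] F [-0.2  1.  -0.3] w 14.8 yaw_y -105.3 tilt 0.01
[[191.8  63.1  63.5]]
```

>>> servo_tool([
  {"travel": [0, -0.014, 0], "angular": [0, 0, 0.003]},
  {"travel": [0, -0.018, 0], "angular": [0, 0, 0]},
  {"travel": [0, -0.018, 0], "angular": [0, 0, 0]},
  {"travel": [0, -0.018, 0], "angular": [0, 0, 0]},
  {"travel": [0, -0.014, 0], "angular": [0, 0, 0]},
])

```text
time: 7.2
position: [0.5232, 0.197, 0.0634]
tool_rot: [3.109, -0.426, -0.0]
ft_force: [0.8, -5.8, 3.1]
grip_width: 0.173
```

>>> servo_tool([
  {"travel": [0, 0, 0], "angular": [0, 0, 0]},
  {"travel": [0, 0, 0], "angular": [0, 0, 0]},
  {"travel": [0, 0, 0], "angular": [0, 0, 0]},
])

```text
time: 7.5
position: [0.5229, 0.1977, 0.0635]
tool_rot: [3.112, -0.425, 0.0]
ft_force: [1.7, -2.6, 0.1]
grip_width: 0.171
```

Run:
```python
from h import *
s,R=status()
p=np.load("pose.npy");print((w2s(s["position"],p)*1000).round(1))
im=ctrl.get_image("top");cv2.imwrite("pics/top7.png",im[:,:,::-1]);cv2.imwrite("pics/t7.png",cv2.resize(im[195:235,310:370,::-1],None,fx=13,fy=13,interpolation=cv2.INTER_NEAREST))
im=ctrl.get_image("side");cv2.imwrite("pics/side7.png",im[:,:,::-1]);cv2.imwrite("pics/s7.png",cv2.resize(im[150:250,240:360,::-1],None,fx=6,fy=6,interpolation=cv2.INTER_CUBIC))
```

```text
t 7.5 p [0.5229 0.1977 0.0635] F [ 1.7 -2.6  0.1] w 14.9 yaw_y -105.5 tilt 0.07
[[272.4  62.6  63.5]]
```

View pics/t7.png

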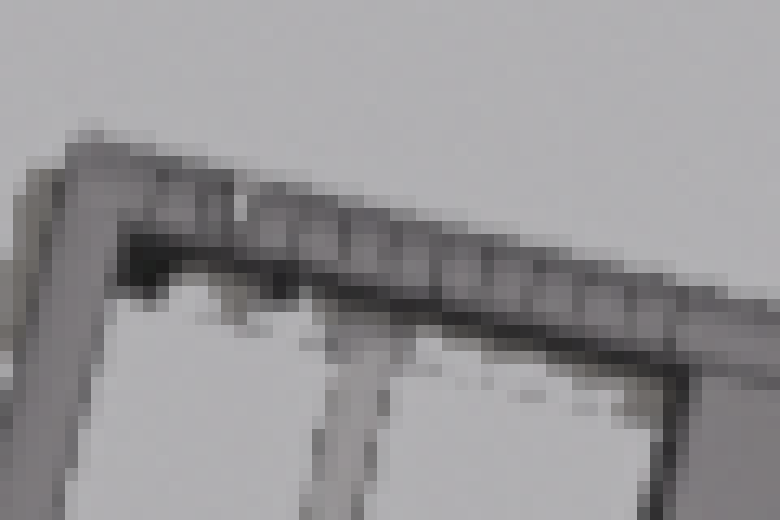

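View pics/s7.png

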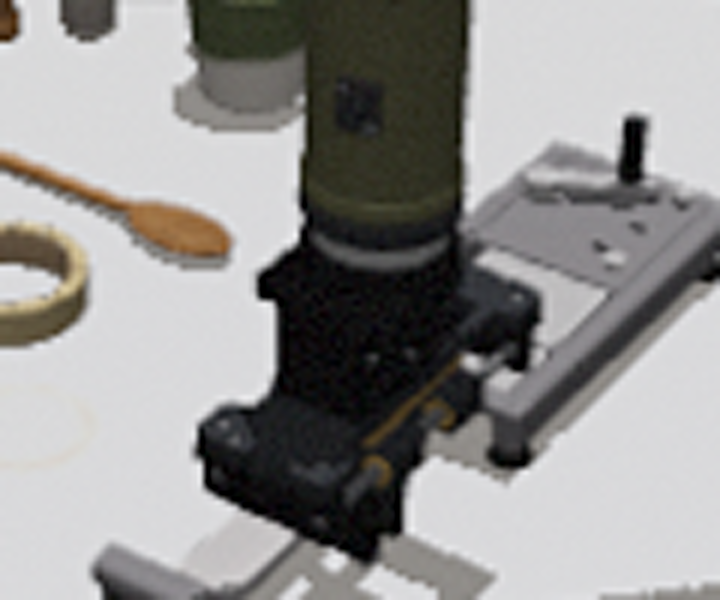

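Run:
```python
from h import *
p=np.load("pose.npy")
a=cv2.imread("pics/top0.png",0).astype(float);b=cv2.imread("pics/top7.png",0).astype(float)
print((b-a)[212:222,322:340].astype(int)); print(b[207:222,322:340].astype(int))
print((b-a)[218:230,352:366].astype(int))
```

```text
[[  8   9   9   7   9   6   8   8  10  10   8   9   9   8   7   8  10   9]
 [  5   4   6   7   8   7   8  10  10  11   7  11  10   9   6  10  10   9]
 [  4   2   3   5   5   5   6   8   8   5   1   6   8  11   9  10  10   9]
 [  2   4   6   5   5   6   4   5   7 -11 -13  -3   6   9   9  10  11  10]
 [  4   8  10  10  10   7   6   0   1 -13   1  20   9   4   6   7   7   8]
 [ 10  14  15  14  11  -8 -12 -25 -47 -49 -10  43  18   5   4   7   3   5]
 [ 11  15  15  14  11 -40 -56 -47 -52 -28  -7  35  17   7   6   6   6   5]
 [ 14  14  14  14  11 -28 -45   3  11  15  13  17  12  10   8   8   9   9]
 [ 14  15  15  15  15  12  -5   9  14  15  18  15  13  10  10  10  10  10]
 [ 15  13  13  15  15  14  14  15  16  15  24  15  12   9  11  11  11  12]]
[[ 97  99 125 131 155 161 168 171 176 176 177 176 177 176 177 176 177 176]
 [ 76  89  94  92  93  93 135 148 159 162 167 168 175 176 176 176 176 176]
 [ 96 106 107  87  86  70 129 125 109 101 125 129 155 162 169 169 176 176]
 [106 115 114  84 101  86 157 105  96  97  95  89  93 101 131 133 155 161]
 [116 121 120  92 106  87 150  99 108 109 103  93
[... 785 characters left out ...]
0   9  10  11  10   7   8  10  10   8   9   7  10]
 [  9   9  10  10  10  10   8  11  11   9   8  10  11   9]
 [  4   7   8   8   9  10   9  11   9   8   9  11   9  10]
 [  4   5   3   5   7   8   7   9  12  15  12  10  11  11]
 [  8   7   6   6   4   3  -2   7  24  30  22  10   9   9]
 [ 12  11   9   9   8  12   2  24  27   4   9   7   8   8]
 [ 13  16  27  32  35  48  31  53  52   9   3   9  10   9]
 [ 14  17  55  73  77  68  19  16  32   3   3  10  10  10]
 [ 13  15  32  44  52   0 -37 -47 -35 -27   1   9  11  10]
 [ 14  15  15  14  17   2  -3 -19 -50 -27   7  12  11  10]
 [ 14  14  13  14  14  14  17  12 -18 -12   7  10  11  11]
 [ 14  15  14  13  15  15  14  17 -18  -7   9  10  10  10]]
```

Run:
```python
from h import *
p=np.load("pose.npy")
for nm,uv,z in(("mark",(328.3,210),.059),("ptr",(331.3,216.3),.053),("ptr home",(360.3,223.4),.053)):
  print(nm,(w2s(ray("top",uv,z),p)*1000).round(1))
# synth: project fin outlines for mark x candidates
for L in(80,90,95):
  print(L,proj("top",s2w(np.array([[L-2,-55,59],[L+2,-55,59]])/1e3,p)).round(1).tolist())
a=cv2.imread("pics/top0.png",0);print(a[218:230,352:366].astype(int))
```

```text
mark [[ 93.5 -57.2  59. ]]
ptr [[ 81.5 -43.7  53. ]]
ptr home [[  2.4 -43.8  53. ]]
80 [[333.8, 212.2], [332.3, 211.8]]
90 [[330.1, 211.3], [328.7, 210.9]]
95 [[328.3, 210.8], [326.8, 210.5]]
[[111 110  89 108 110 106  85 101 102  94  77  88  87  85]
 [ 95 102  95 109 111 111  98 109 109  93  95 103 102 100]
 [ 62  71  76  86  94 101  97 108 110  91 108 112 110 109]
 [ 39  39  43  52  62  70  77  84  87  61 101 110 109 110]
 [ 75  64  58  50  43  40  47  43  41  36  60  83  93 100]
 [127 118 101  86  74  61  63  31  22  37  37  66  85  84]
 [161 158 112  98  96  81  79  41  29  43  38  81 111 111]
 [159 159 113  95  97  93 100  91  73  56  46  87 114 114]
 [162 158 127 113 119 137 150 153 137  79  59  98 112 113]
 [162 161 160 160 160 159 143 145 154  79  67 105 113 113]
 [161 162 163 162 162 162 159 162 142  70  75 110 113 112]
 [161 161 161 162 161 161 163 159 106  52  81 112 113 112]]
```

>>> servo_tool([
  {"travel": [0, -0.006, 0], "angular": [0, 0, 0]},
  {"travel": [0, -0.0055, 0], "angular": [0, 0, 0]},
  {"travel": [0, 0, 0], "angular": [0, 0, 0]},
  {"travel": [0, 0, 0], "angular": [0, 0, 0]},
  {"travel": [0, 0, 0], "angular": [0, 0, 0]},
])

```text
time: 8.1
position: [0.5261, 0.2091, 0.0635]
tool_rot: [3.112, -0.424, 0.001]
ft_force: [2.7, -4.5, 0.6]
grip_width: 0.171
```

Run:
```python
from h import *
s,R=status()
p=np.load("pose.npy");print((w2s(s["position"],p)*1000).round(1))
im=ctrl.get_image("top");cv2.imwrite("pics/top8.png",im[:,:,::-1]);cv2.imwrite("pics/t8.png",cv2.resize(im[203:228,310:345,::-1],None,fx=20,fy=20,interpolation=cv2.INTER_NEAREST))
im=ctrl.get_image("side");cv2.imwrite("pics/side8.png",im[:,:,::-1]);cv2.imwrite("pics/s8.png",cv2.resize(im[170:220,270:340,::-1],None,fx=10,fy=10,interpolation=cv2.INTER_CUBIC))
b=cv2.imread("pics/top8.png",0);print(b[207:222,318:336].astype(int))
```

```text
t 8.1 p [0.5261 0.2091 0.0635] F [ 2.7 -4.5  0.6] w 14.9 yaw_y -105.5 tilt 0.06
[[284.2  62.5  63.5]]
[[104 107  98  96  97  99 125 131 156 161 167 170 176 177 177 177 177 176]
 [110 109 107 100  76  90  95  93  93  93 135 147 161 161 167 168 175 176]
 [119 117 115 108  95 106 107  87  86  71 129 125 109 102 124 129 156 161]
 [124 120 120 102 107 117 115  85 102  85 157 105  97  97  96  88  94 100]
 [119 104 109  94 116 121 119  91 106  87 150  99 107 109 103  93  99  95]
 [123  83  77  81  92 101 109  92  97  81 102 102 118 119 100 102 111 108]
 [120  70  44  46  53  66  76  82  87  79  86  99 119 122  97 117 123 119]
 [115  58  34  36  36  36  46  64  58  61  54  65  88  98  93 114 121 121]
 [106  52  36  34  30  37  71  91  61  45  48  48  51  63  70  82  90  97]
 [ 91  48  34  29  37  68  98  91  53  40  68  88  66  55  46  45  48  54]
 [ 97  98  80  56  65 102 104 119 102  85 120 147 126  98  77  71  58  54]
 [142 170 149 117 121 129 134 164 166 152 171 178 173 139 132 129 102  90]
 [146 174 177 174 175 175 171 162 158 173 176 169 170 175 176 174 140 110]
 [166 177 176 177 177 177 177 175 175 175 173 150 154 173 173 168 164 117]
 [169 177 176 176 176 176 176 176 176 176 176 174 174 175 164 147 150 104]]
```

View pics/t8.png

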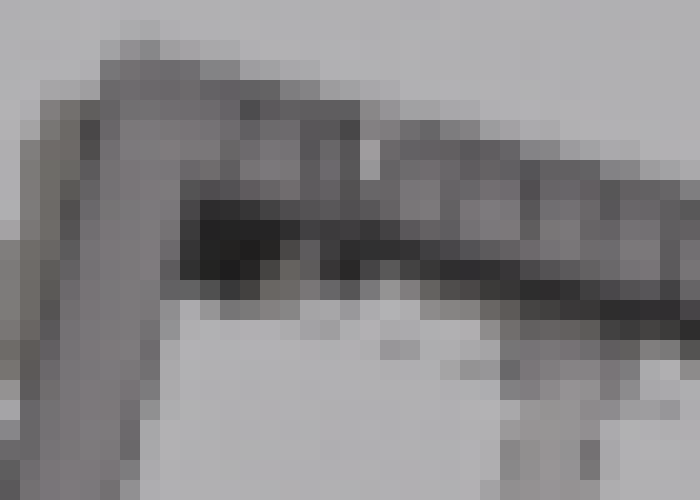

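View pics/s8.png

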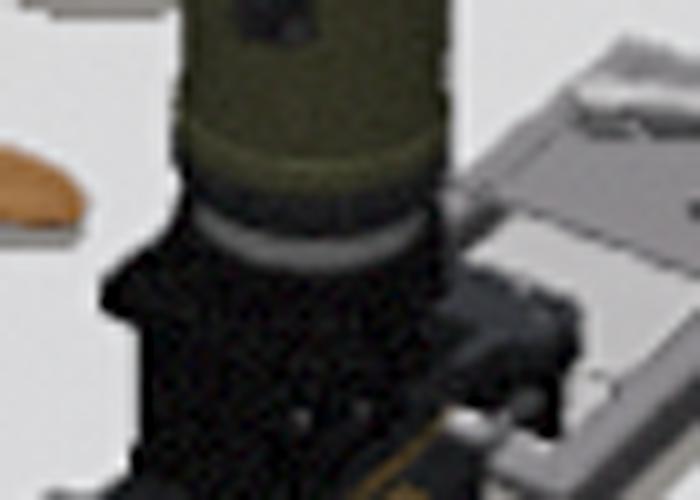

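Run:
```python
from h import *
p=np.load("pose.npy")
for nm,uv,z in(("mark",(328.2,210),.059),("ptr8",(326.95,215.5),.053),("ptr7",(331.15,216.5),.053),("ptr home",(360.3,223.4),.053)):
  print(nm,(w2s(ray("top",uv,z),p)*1000).round(1))
for n in("top0","top8"):
  b=cv2.imread(f"pics/{n}.png");cv2.imwrite(f"pics/z{n}.png",cv2.resize(b[203:228,(315 if n=="top8" else 348):][:, :35],None,fx=20,fy=20,interpolation=cv2.INTER_CUBIC))
# where would side faces project: fin box corners, x=92.7 
for z in(53,44,30):
  print(z,proj("top",s2w(np.array([[92-3,-43,z],[92+3,-43,z]])/1e3,p)).round(1).tolist())
for z in(59,44):
  print(z,proj("top",s2w(np.array([[93.6-2,-56,z],[93.6+2,-56,z]])/1e3,p)).round(1).tolist())
print(proj("side",s2w(np.array([[93,-56,59],[92,-43,53],[0,-43,53]])/1e3,p)))
```

```text
mark [[ 93.8 -57.2  59. ]]
ptr8 [[ 93.3 -43.   53. ]]
ptr7 [[ 81.8 -43.   53. ]]
ptr home [[  2.4 -43.8  53. ]]
53 [[328.5, 215.9], [326.3, 215.3]]
44 [[328.2, 216.4], [326.0, 215.8]]
30 [[327.7, 217.1], [325.5, 216.6]]
59 [[328.9, 210.6], [327.4, 210.3]]
44 [[328.3, 211.5], [326.9, 211.2]]
[[301.40148116 197.43310939]
 [304.75079565 200.06949183]
 [319.24650986 187.92881374]]
```

View pics/ztop8.png

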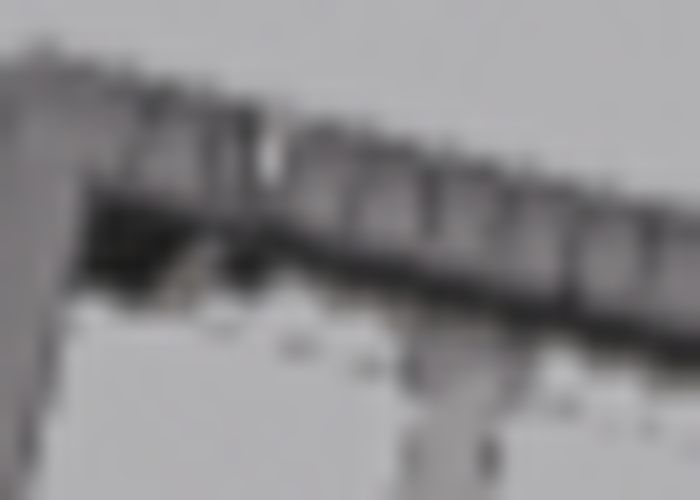

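View pics/ztop0.png

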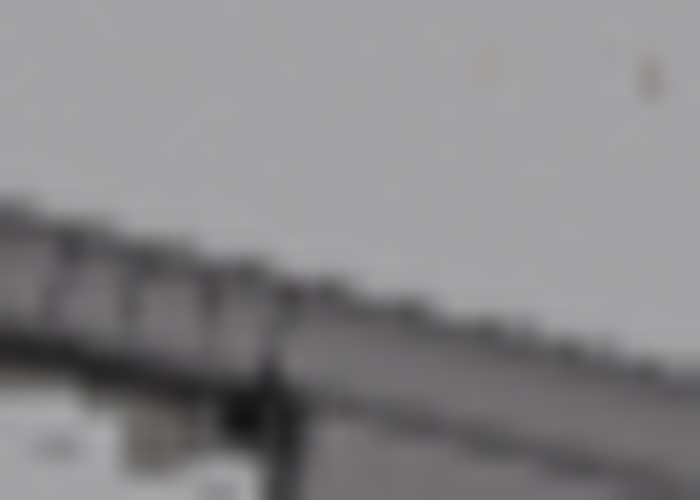

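>>> servo_tool([
  {"travel": [0.0035, -0.0064, 0], "angular": [0, 0, 0]},
  {"travel": [0.0041, -0.0057, 0], "angular": [0, 0, 0]},
  {"travel": [0.0047, -0.0053, 0], "angular": [0, 0, 0]},
  {"travel": [0, 0, 0], "angular": [0, 0, 0]},
  {"travel": [0, 0, 0], "angular": [0, 0, 0]},
])

```text
time: 8.7
position: [0.537, 0.2261, 0.0633]
tool_rot: [3.113, -0.42, -0.015]
ft_force: [-10.3, -0.9, 7.9]
grip_width: 0.17
```

```bash
cat > look.py <<'E'
from h import *
import sys
k=sys.argv[1]
s,R=status();p=np.load("pose.npy");f=s["ft_force"];c,sn=np.cos(p[2]),np.sin(p[2])
print((w2s(s["position"],p)*1000).round(1),"Fs",round(c*f[0]+sn*f[1],1),round(-sn*f[0]+c*f[1],1))
im=ctrl.get_image("top");cv2.imwrite(f"pics/top{k}.png",im[:,:,::-1])
b=im[:,:,::-1].copy()
a=cv2.resize(b[203:228,310:345],None,fx=16,fy=16,interpolation=cv2.INTER_NEAREST)
c2=cv2.resize(b[140:300,180:400],None,fx=2.5,fy=2.5)
W=np.zeros((a.shape[0]+0,560,3),np.uint8)
cv2.imwrite(f"pics/t{k}.png",a);cv2.imwrite(f"pics/w{k}.png",c2)
print(cv2.cvtColor(b,cv2.COLOR_BGR2GRAY)[207:219,320:334].astype(int))
E
python3 look.py 9
```

```text
t 8.7 p [0.537  0.2261 0.0633] F [-10.3  -0.9   7.9] w 14.8 yaw_y -105.4 tilt 0.53
[[303.5  56.6  63.3]] Fs -3.6 9.7
[[101  97  99 100 127 134 158 163 171 172 178 180 178 178]
 [107 101  77  90  98  95  93  94 137 151 162 164 169 170]
 [116 110  97 108 108  88  88  71 131 127 111 103 126 132]
 [121 104 108 118 117  87 103  87 158 105  99  97  97  90]
 [109  96 117 122 121  94 107  88 152 100 108 111 104  94]
 [ 79  83  92 101 106  93  96  82 104 103 120 121 100 103]
 [ 44  52  57  56  59  80  88  79  92 102 121 123  98 119]
 [ 37  65  55  44  54  64  55  53  72  83  91  99  96 115]
 [ 37  81  54  41  71 103  69  54  47  48  52  64  73  83]
 [ 53 116 105  86 121 140 105  94  78  73  62  56  46  46]
 [111 163 168 154 175 176 140 132 131 132 123  99  78  73]
 [173 163 159 173 179 174 170 176 178 179 175 142 133 130]]
```

View pics/w9.png

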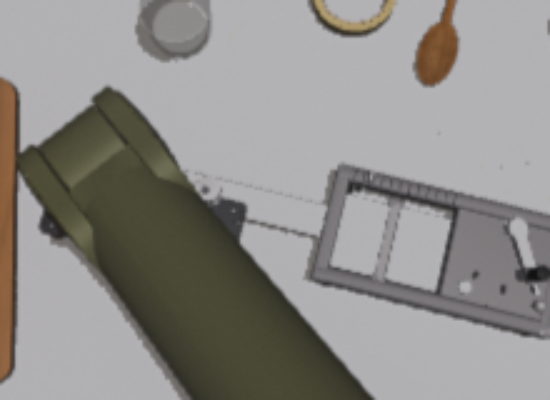

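View pics/t9.png

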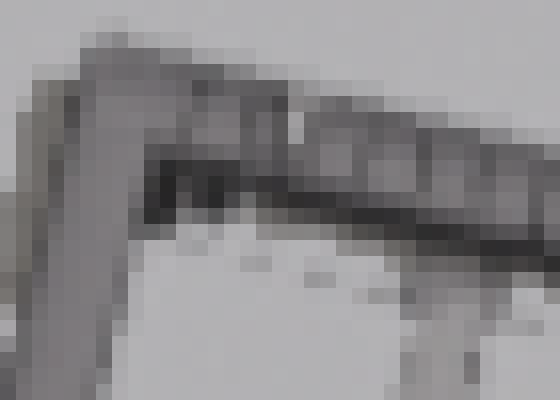

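The pointer fin has gone about 10 mm past the mark, to column 323. The tight grip resists the knob turning, so the leg moved instead of the lever. I'm going back to open at the mark, and will then turn the hand with the lever.

>>> servo_tool([
  {"travel": [-0.0047, 0.0053, 0], "angular": [0, 0, 0]},
  {"travel": [-0.0041, 0.0057, 0], "angular": [0, 0, 0]},
  {"travel": [-0.0035, 0.006, 0], "angular": [0, 0, 0]},
  {"travel": [0, 0, 0], "angular": [0, 0, 0]},
  {"travel": [0, 0, 0], "angular": [0, 0, 0]},
])

```text
time: 9.25
position: [0.5288, 0.207, 0.0636]
tool_rot: [3.111, -0.426, 0.009]
ft_force: [7.4, -6.1, -3.0]
grip_width: 0.173
```

```bash
python3 look.py 10; python3 -c "
from h import *
print(ctrl.get_state()['joint_positions'].round(2))"
```

```text
t 9.25 p [0.5288 0.207  0.0636] F [ 7.4 -6.1 -3. ] w 15.0 yaw_y -105.6 tilt 0.33
[[283.   59.4  63.6]] Fs -3.9 -8.8
[[ 99  97  99 100 125 132 156 162 169 173 176 178 177 177]
 [108 101  75  91  96  94  93  94 136 148 161 162 168 169]
 [115 109  97 108 107  88  87  70 130 126 110 103 126 131]
 [120 104 107 117 115  86 103  87 157 106  98  97  95  89]
 [108  95 117 124 122  93 107  88 151 100 107 111 104  94]
 [ 78  83  93 102 109  93  97  82 102 102 118 120 100 102]
 [ 44  46  53  65  75  83  87  79  92  98 117 121  98 117]
 [ 36  34  36  37  45  50  51  53  70  70  76  95  95 114]
 [ 35  32  31  47  68  71  59  54  39  43  49  60  72  83]
 [ 34  30  49 104 110 107  94  85  49  47  57  72  50  46]
 [ 79  57  98 165 125 108 106 119  70  49  85 115  85  73]
 [149 121 149 173 133 114 128 167 125 110 140 143 133 130]]
[ 0.15  0.37 -0.68  1.83  0.27  1.03 -2.47]
```

View pics/t10.png

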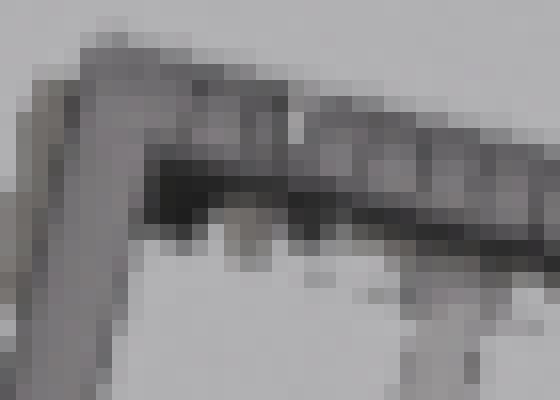

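>>> servo_tool([
  {"travel": [-0.001, 0.012, 0], "angular": [0, 0, 0]},
  {"travel": [-0.001, 0.018, 0], "angular": [0, 0, 0]},
  {"travel": [-0.001, 0.018, 0], "angular": [0, 0, 0]},
  {"travel": [-0.0005, 0.018, 0], "angular": [0, 0, 0]},
  {"travel": [0, 0.014, 0], "angular": [0, 0, 0]},
], squeeze=12)

```text
time: 9.8
position: [0.5032, 0.1325, 0.0637]
tool_rot: [-3.112, 0.425, -0.008]
ft_force: [6.5, -2.4, -5.7]
grip_width: 0.176
```

>>> servo_tool([
  {"travel": [0, 0.008, 0], "angular": [0, 0, 0]},
  {"travel": [0, 0.0025, 0], "angular": [0, 0, 0]},
  {"travel": [0, 0, 0], "angular": [0, 0, 0]},
  {"travel": [0, 0, 0], "angular": [0, 0, 0]},
])

```text
time: 10.2
position: [0.5007, 0.1224, 0.0636]
tool_rot: [-3.112, 0.425, -0.008]
ft_force: [5.6, -4.6, -4.5]
grip_width: 0.182
```

```bash
python3 look.py 11
```

```text
t 10.2 p [0.5007 0.1224 0.0636] F [ 5.6 -4.6 -4.5] w 15.8 yaw_y -105.6 tilt 0.31
[[193.9  63.9  63.6]] Fs -2.9 -6.6
[[ 99  95  97  98 124 131 155 160 168 171 176 176 176 176]
 [106 100  75  89  96  92  92  92 135 148 160 161 167 169]
 [115 107  96 107 105  88  87  70 129 124 109 102 124 129]
 [118 101 106 116 113  85 102  85 156 104  97  96  95  89]
 [107  94 116 121 120  91 105  86 149  98 107 109 103  92]
 [ 76  80  91 100 108  92  96  80 102 102 117 119  98 102]
 [ 43  45  52  65  75  81  86  76  90 101 118 121  96 116]
 [ 33  34  33  35  43  48  50  51  70  81  89  98  94 113]
 [ 31  29  29  46  69  72  56  52  45  46  51  63  70  82]
 [ 30  28  48 104 129 129 100  92  76  71  60  55  46  46]
 [ 78  55  97 167 177 174 139 131 131 130 121  96  76  71]
 [148 119 148 175 176 172 167 174 176 176 173 140 131 129]]
```

View pics/w11.png

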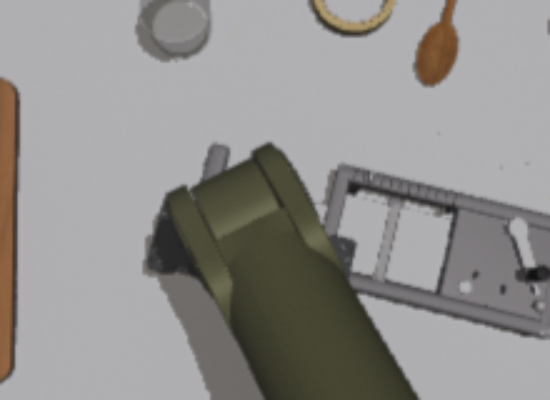

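>>> servo_tool([
  {"travel": [0, 0, 0], "angular": [0, 0, 0]},
  {"travel": [0, 0, 0], "angular": [0, 0, 0]},
  {"travel": [0, 0, -0.03], "angular": [0, 0, 0]},
  {"travel": [0, 0, -0.03], "angular": [0, 0, 0]},
  {"travel": [0, 0, 0], "angular": [0, 0, -0.145]},
], claw=0.05)

```text
time: 10.75
position: [0.5006, 0.1264, 0.1275]
tool_rot: [-3.133, 0.19, -0.011]
ft_force: [0.5, -0.0, 0.2]
grip_width: 0.531
```

>>> servo_tool([
  {"travel": [0, 0, 0], "angular": [0, 0, -0.149]},
  {"travel": [0, 0, 0], "angular": [0, 0, -0.149]},
  {"travel": [0, 0, 0], "angular": [0, 0, -0.149]},
  {"travel": [0, 0, 0], "angular": [0, 0, -0.149]},
  {"travel": [0, 0, 0], "angular": [0, 0, -0.149]},
])

```text
time: 11.25
position: [0.4978, 0.1255, 0.1235]
tool_rot: [-2.987, -0.969, -0.0]
ft_force: [-0.2, -0.0, -0.6]
grip_width: 0.576
```

>>> servo_tool([
  {"travel": [0, 0, 0], "angular": [0, 0, -0.149]},
  {"travel": [0, 0, 0], "angular": [0, 0, -0.149]},
  {"travel": [0, 0, 0], "angular": [0, 0, -0.149]},
  {"travel": [0, 0, 0], "angular": [0, 0, -0.149]},
  {"travel": [0, 0, 0], "angular": [0, 0, -0.149]},
])

```text
time: 11.75
position: [0.4977, 0.1255, 0.1235]
tool_rot: [-2.43, -1.99, -0.001]
ft_force: [-0.6, -0.1, 0.9]
grip_width: 0.574
```

>>> servo_tool([
  {"travel": [0, 0, 0], "angular": [0, 0, -0.149]},
  {"travel": [0, 0, 0], "angular": [0, 0, -0.149]},
  {"travel": [0, 0, 0], "angular": [0, 0, -0.149]},
  {"travel": [0, 0, 0], "angular": [0, 0, -0.149]},
  {"travel": [0, 0, 0], "angular": [0, 0, -0.149]},
])

```text
time: 12.25
position: [0.4978, 0.1254, 0.1235]
tool_rot: [-1.539, -2.738, -0.001]
ft_force: [0.8, 0.2, 0.1]
grip_width: 0.573
```

>>> servo_tool([
  {"travel": [0, 0, 0], "angular": [0, 0, -0.149]},
  {"travel": [0, 0, 0], "angular": [0, 0, -0.149]},
  {"travel": [0, 0, 0], "angular": [0, 0, -0.149]},
  {"travel": [0, 0, 0], "angular": [0, 0, -0.149]},
  {"travel": [0, 0, 0], "angular": [0, 0, -0.149]},
])

```text
time: 12.75
position: [0.4977, 0.1254, 0.1235]
tool_rot: [-0.437, -3.111, -0.002]
ft_force: [0.0, -0.9, 0.3]
grip_width: 0.575
```

```bash
python3 look.py 12
python3 - <<'E'
from h import *
print(ctrl.get_state()['joint_positions'].round(2))
plan([.5015,.120,.124],74.5)
im=ctrl.get_image("side");cv2.imwrite("pics/s12.png",cv2.resize(im[140:250,260:380,::-1],None,fx=5,fy=5,interpolation=cv2.INTER_CUBIC))
E
```

```text
t 12.75 p [0.4977 0.1254 0.1235] F [ 0.  -0.9  0.3] w 50.0 yaw_y 74.0 tilt 0.07
[[196.1  67.5 123.5]] Fs -0.9 -0.2
[[ 99  96  98  99 126 132 157 162 170 172 177 178 178 177]
 [107 101  75  90  96  93  93  93 136 149 161 162 168 169]
 [115 108  96 108 106  87  87  70 129 126 110 103 125 131]
 [120 103 106 117 115  86 103  86 157 106  99  97  95  90]
 [109  94 116 122 121  92 106  87 151 100 107 110 103  92]
 [ 76  82  93 102 109  91  97  81 103 102 119 120  99 104]
 [ 43  44  51  65  76  81  86  76  91 102 119 121  97 117]
 [ 32  32  33  34  43  47  50  53  71  83  90  99  95 113]
 [ 33  29  29  44  69  72  57  54  45  46  49  62  71  82]
 [ 31  25  48 105 129 131 101  94  76  71  62  55  46  46]
 [ 79  55  97 168 178 174 140 131 131 131 122  97  77  71]
 [148 121 149 176 178 173 168 175 177 177 174 141 132 130]]
[ 0.7   0.28 -1.11  1.89  0.27  1.14  0.78]
t 12.8 p [0.4978 0.1253 0.1235] F [0.1 0.2 0.3] w 50.2 yaw_y 74.3 tilt 0.08
0 travel [-0.005, -0.0041, -0.0005] ang [0.001, -0.001, -0.003]
```

View pics/w12.png

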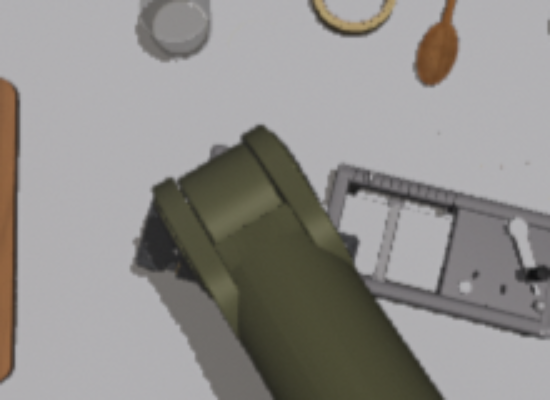

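View pics/s12.png

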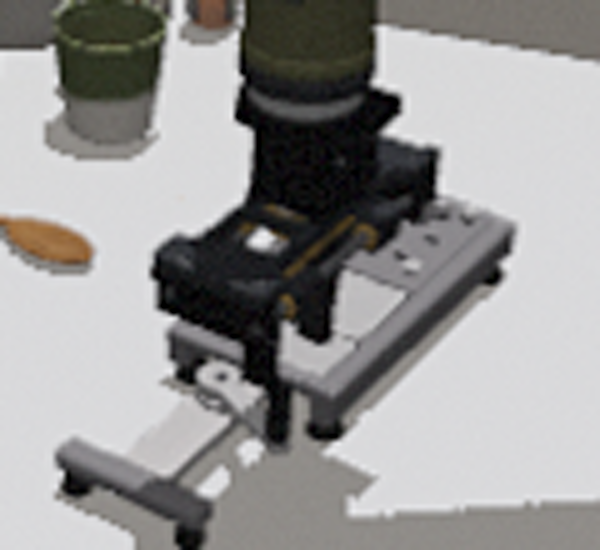

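>>> servo_tool([
  {"travel": [-0.0044, -0.0043, 0], "angular": [0, 0, -0.003]},
  {"travel": [0, 0, 0], "angular": [0, 0, 0]},
  {"travel": [0, 0, 0.03], "angular": [0, 0, 0]},
  {"travel": [0, 0, 0.03], "angular": [0, 0, 0]},
  {"travel": [0, 0, 0], "angular": [0, 0, 0]},
])

```text
time: 13.35
position: [0.4984, 0.1179, 0.0604]
tool_rot: [-0.446, -3.103, 0.002]
ft_force: [-1.4, 0.3, -0.1]
grip_width: 0.579
```

>>> servo_tool([
  {"travel": [0, 0, 0], "angular": [0, 0, 0]},
  {"travel": [0, 0, 0], "angular": [0, 0, 0]},
])

```text
time: 13.55
position: [0.5024, 0.1193, 0.065]
tool_rot: [0.445, 3.108, 0.001]
ft_force: [0.2, 0.1, -0.1]
grip_width: 0.577
```

```bash
python3 look.py 13|head -2
python3 - <<'E'
from h import *
print(ctrl.get_state()['joint_positions'].round(2))
E
```

```text
t 13.55 p [0.5024 0.1193 0.065 ] F [ 0.2  0.1 -0.1] w 50.2 yaw_y 73.7 tilt 0.13
[[191.4  61.4  65. ]] Fs 0.2 -0.2
[ 0.64  0.37 -1.05  1.94  0.37  1.04  0.71]
```

>>> servo_tool([
  {"travel": [0.0012, 0.0003, 0.001], "angular": [0, 0, -0.013]},
  {"travel": [0, 0, 0], "angular": [0, 0, 0]},
  {"travel": [0, 0, 0], "angular": [0, 0, 0]},
])

```text
time: 13.9
position: [0.5004, 0.1194, 0.0629]
tool_rot: [0.424, 3.112, -0.0]
ft_force: [0.5, 0.5, 1.0]
grip_width: 0.577
```

>>> servo_tool([
  {"travel": [0, 0, 0], "angular": [0, 0, 0]},
  {"travel": [0, 0, 0], "angular": [0, 0, 0]},
  {"travel": [0, 0, 0], "angular": [0, 0, 0]},
  {"travel": [0, 0, 0], "angular": [0, 0, 0]},
  {"travel": [0, 0, 0], "angular": [0, 0, 0]},
], claw=0.005, squeeze=25)

```text
time: 14.4
position: [0.5003, 0.1195, 0.0625]
tool_rot: [-0.424, -3.113, -0.0]
ft_force: [-0.9, 1.9, 0.0]
grip_width: 0.208
```

>>> servo_tool([
  {"travel": [0, 0, 0], "angular": [0, 0, 0]},
  {"travel": [0, 0, 0], "angular": [0, 0, 0]},
  {"travel": [0, 0, 0], "angular": [0, 0, 0]},
])

```text
time: 14.7
position: [0.5002, 0.1198, 0.0625]
tool_rot: [-0.423, -3.113, -0.001]
ft_force: [0.1, 1.5, -0.3]
grip_width: 0.175
```

```bash
python3 look.py 14|head -2
python3 - <<'E'
import cv2
a=cv2.imread("pics/top14.png",0);print(a[218:230,352:366].astype(int))
E
```

```text
t 14.7 p [0.5002 0.1198 0.0625] F [ 0.1  1.5 -0.3] w 15.2 yaw_y 74.5 tilt 0.02
[[191.3  63.7  62.5]] Fs 1.5 0.3
[[123 120  99 119 120 117  92 110 112 104  84  98  95  94]
 [104 113 106 120 122 120 106 121 120 104 103 114 113 110]
 [ 67  78  83  94 103 112 107 120 120 100 118 124 120 119]
 [ 42  42  48  57  69  78  84  93  96  69 110 121 121 122]
 [ 82  71  64  56  48  45  52  47  46  39  67  92 103 110]
 [139 131 109  95  81  66  69  35  27  40  43  72  93  93]
 [176 175 123 107 105  88  87  46  31  47  43  90 123 121]
 [175 176 122 106 107 101 111 100  81  61  51  97 125 124]
 [178 173 140 124 132 150 165 168 149  87  65 108 123 124]
 [177 177 176 175 176 174 156 160 168  86  75 115 124 124]
 [177 177 177 177 178 178 175 177 156  79  82 120 125 124]
 [177 176 176 177 177 177 178 176 116  57  90 122 124 124]]
```

>>> servo_tool([
  {"travel": [0, 0.014, 0], "angular": [0, 0, 0]},
  {"travel": [0, 0.018, 0], "angular": [0, 0, 0]},
  {"travel": [0, 0.018, 0], "angular": [0, 0, 0]},
  {"travel": [0, 0.018, 0], "angular": [0, 0, 0]},
  {"travel": [0, 0.014, 0], "angular": [0, 0, 0]},
])

```text
time: 15.25
position: [0.5225, 0.1961, 0.0623]
tool_rot: [-0.428, -3.112, 0.008]
ft_force: [-0.7, -5.7, 3.4]
grip_width: 0.171
```

>>> servo_tool([
  {"travel": [0, 0.007, 0], "angular": [0, 0, 0]},
  {"travel": [0, 0.003, 0], "angular": [0, 0, 0]},
  {"travel": [0, 0, 0], "angular": [0, 0, 0]},
  {"travel": [0, 0, 0], "angular": [0, 0, 0]},
  {"travel": [0, 0, 0], "angular": [0, 0, 0]},
])

```text
time: 15.75
position: [0.5251, 0.2068, 0.0624]
tool_rot: [0.426, 3.112, -0.002]
ft_force: [0.7, -4.4, 1.2]
grip_width: 0.177
```

```bash
python3 look.py 15
python3 - <<'E'
from h import *
print(ctrl.get_state()['joint_positions'].round(2))
E
```

```text
t 15.75 p [0.5251 0.2068 0.0624] F [ 0.7 -4.4  1.2] w 15.4 yaw_y 74.4 tilt 0.07
[[281.8  62.9  62.4]] Fs -4.0 -1.9
[[101  98 100 102 128 135 160 165 172 175 181 180 181 180]
 [109 104  78  92  98  95  94  96 139 151 164 165 171 172]
 [118 110  99 109 109  88  89  73 132 128 112 103 128 133]
 [122 104 108 120 117  88 104  87 161 107  98  99  97  90]
 [111  97 119 124 122  95 108  90 153 101 110 112 106  95]
 [ 79  84  93 104 111  94  98  83 105 104 121 122 101 103]
 [ 45  47  55  67  78  83  90  79  89 101 121 124 100 119]
 [ 36  35  37  38  45  51  58  53  57  72  90 101  97 116]
 [ 34  33  31  48  68  74  70  46  46  53  66  67  74  85]
 [ 34  31  51 104 111 114  93  50  50  74  99  68  48  46]
 [ 81  58  97 154 123 120 124  87  83 120 131 101  78  73]
 [152 123 148 142 126 119 162 153 152 176 177 143 134 132]]
[ 0.4   0.48 -1.    1.83  0.46  1.09  0.53]
```

View pics/t15.png

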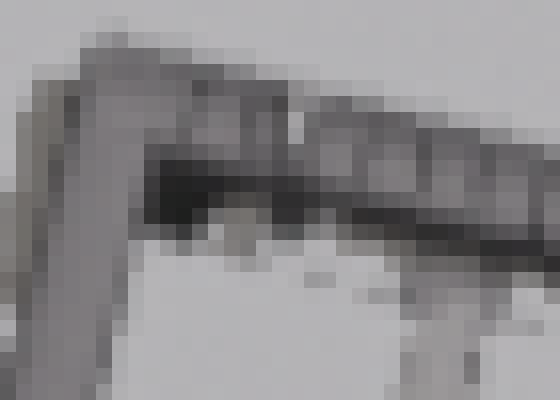

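>>> servo_tool([
  {"travel": [0, 0.0022, 0], "angular": [0, 0, 0]},
  {"travel": [0, 0, 0], "angular": [0, 0, 0]},
  {"travel": [0, 0, 0], "angular": [0, 0, 0]},
])

```text
time: 16.1
position: [0.5258, 0.2092, 0.0624]
tool_rot: [0.425, 3.112, -0.001]
ft_force: [-0.1, -5.8, 0.7]
grip_width: 0.169
```

```bash
python3 look.py 16
```

```text
t 16.1 p [0.5258 0.2092 0.0624] F [-0.1 -5.8  0.7] w 14.7 yaw_y 74.4 tilt 0.06
[[284.3  62.9  62.4]] Fs -5.6 -1.4
[[100  99 100 102 129 135 159 165 173 175 180 180 181 181]
 [109 103  78  93  98  95  95  96 139 152 164 166 171 172]
 [118 112  98 109 108  89  89  72 131 128 113 105 128 134]
 [122 104 109 121 118  87 105  88 160 107 100  98  99  91]
 [110  97 118 124 123  94 109  89 153 102 109 112 106  95]
 [ 79  84  94 105 111  94  99  83 105 105 122 122 102 105]
 [ 44  47  52  67  78  84  91  78  87 100 121 124  99 119]
 [ 35  36  36  38  48  67  59  49  52  68  90 101  97 116]
 [ 34  34  30  39  72  92  62  44  49  49  52  64  73  85]
 [ 34  29  36  69 101  94  54  41  69  90  67  58  48  48]
 [ 81  56  66 103 110 123 107  86 122 150 128 100  78  74]
 [152 120 123 133 143 168 169 155 175 181 178 143 134 132]]
```

>>> servo_tool([
  {"travel": [-0.0035, 0.0062, 0], "angular": [0, 0, 0.1]},
  {"travel": [-0.0035, 0.006, 0], "angular": [0, 0, 0.1]},
  {"travel": [0, 0, 0], "angular": [0, 0, 0]},
])

```text
time: 16.45
position: [0.5352, 0.2201, 0.0625]
tool_rot: [-0.731, -3.054, 0.001]
ft_force: [-2.8, -2.6, 3.6]
grip_width: 0.176
```

```bash
python3 look.py 17
```

```text
t 16.45 p [0.5352 0.2201 0.0625] F [-2.8 -2.6  3.6] w 15.3 yaw_y 63.1 tilt 0.07
[[297.3  56.8  62.5]] Fs -3.3 2.0
[[102 100 100 102 128 135 160 164 174 175 181 182 181 182]
 [109 104  79  92  98  95  95  95 139 152 165 165 172 173]
 [118 111  99 111 108  91  88  72 132 128 113 105 129 133]
 [123 105 110 120 118  88 107  88 161 107 100  99  97  91]
 [111  96 118 125 123  96 108  90 155 102 110 113 106  96]
 [ 79  85  94 104 113  95  95  81 106 105 122 123 101 104]
 [ 43  47  55  68  79  82  75  76  91 103 122 125  99 120]
 [ 36  36  37  40  55  45  48  56  65  82  93 101  96 117]
 [ 35  33  29  42  83  49  47  59  62  50  52  65  73  85]
 [ 35  29  37  77 119  66  49  90 107  81  64  59  48  49]
 [ 82  55  67 128 172 120 110 144 146 136 124  99  77  74]
 [152 121 125 147 177 173 172 180 182 180 177 144 135 133]]
```

```bash
cat > arc.py <<'E'
from h import *
import sys
a,n=float(sys.argv[1]),int(sys.argv[2]); L=float(sys.argv[3]) if len(sys.argv)>3 else 92.9
s,R=status();p=np.load("pose.npy");q=w2s(s["position"],p)[0]*1000
ac=np.arcsin((q[1]-.5)/70);Lc=q[0]-160-70*np.cos(ac)
yaw=np.degrees(np.arctan2(R[1,1],R[0,1]))
yr=yaw-np.degrees(p[2])  # tool y rel slicer x
print("a",ac.round(3),"L",Lc.round(1))
rot=-np.radians((74.4-np.degrees(1.09-a))-yaw)
pos=q[:2].copy();th=np.radians(yr)
for i in range(n):
    ai=ac+(a-ac)*(i+1)/n; f=min(1,(i+1)/max(1,min(n,2)));Li=Lc+(L-Lc)*f
    t=np.array([160+Li+70*np.cos(ai),.5+70*np.sin(ai)]);d=t-pos;pos=t
    ty=np.array([np.cos(th),np.sin(th)]);tx=np.array([-np.sin(th),np.cos(th)])
    print("travel",[round(float(d@tx)/1000,4),round(float(d@ty)/1000,4),0],"ang z",round(float(rot/n),3))
    th-=rot/n
E
python3 arc.py .8 2
```

```text
t 16.5 p [0.5351 0.2201 0.0626] F [-3.1 -4.4  3.2] w 15.5 yaw_y 63.2 tilt 0.06
a 0.934 L 95.6
travel [-0.0024, 0.0028, 0] ang z 0.047
travel [-0.0026, 0.0028, 0] ang z 0.047
```

>>> servo_tool([
  {"travel": [-0.0026, 0.0024, 0], "angular": [0, 0, 0.047]},
  {"travel": [-0.0028, 0.0026, 0], "angular": [0, 0, 0.047]},
  {"travel": [0, 0, 0], "angular": [0, 0, 0]},
])

```text
time: 16.8
position: [0.5422, 0.2216, 0.0623]
tool_rot: [-0.873, -3.016, 0.0]
ft_force: [-3.4, -3.1, 2.6]
grip_width: 0.176
```

```bash
python3 look.py 18; python3 arc.py .6 2
```

```text
t 16.8 p [0.5422 0.2216 0.0623] F [-3.4 -3.1  2.6] w 15.3 yaw_y 57.7 tilt 0.09
[[300.7  50.3  62.3]] Fs -3.9 2.4
[[102  99 102 103 128 135 161 167 173 176 181 182 182 182]
 [110 104  77  93  99  95  96  96 140 153 166 167 172 174]
 [120 110  99 110 110  90  89  72 132 129 113 106 129 134]
 [123 105 110 120 118  88 107  89 162 107 101  99  98  92]
 [111  98 119 125 124  95 109  90 154 103 109 113 105  96]
 [ 81  85  94 105 112  94  99  83 106 105 122 122 102 105]
 [ 46  47  55  68  78  84  90  78  88 102 123 125  99 120]
 [ 35  36  37  38  46  60  58  45  51  73  91 101  97 117]
 [ 35  33  32  40  72  84  66  38  46  64  55  66  73  85]
 [ 34  32  42  70 104  94  75  43  61 111  75  58  47  48]
 [ 82  56  75 107 111 119 110  85 111 160 131  99  79  75]
 [154 122 125 132 126 167 170 156 176 183 178 144 135 133]]
t 16.85 p [0.5422 0.2216 0.0623] F [-3.9 -3.   2.2] w 15.5 yaw_y 57.8 tilt 0.08
a 0.794 L 91.5
travel [-0.0032, 0.0065, 0] ang z 0.1
travel [-0.0032, 0.0065, 0] ang z 0.1
```

>>> servo_tool([
  {"travel": [-0.0032, 0.0065, 0], "angular": [0, 0, 0.1]},
  {"travel": [-0.0033, 0.0063, 0], "angular": [0, 0, 0.1]},
  {"travel": [0, 0, 0], "angular": [0, 0, 0]},
])

```text
time: 17.15
position: [0.5556, 0.2277, 0.0623]
tool_rot: [-1.171, -2.915, 0.001]
ft_force: [-2.9, -4.0, 4.4]
grip_width: 0.174
```

```bash
python3 look.py 19; python3 arc.py .4 2
```

```text
t 17.15 p [0.5556 0.2277 0.0623] F [-2.9 -4.   4.4] w 15.1 yaw_y 46.2 tilt 0.05
[[310.1  39.1  62.3]] Fs -4.6 1.7
[[102 100 102 104 129 136 162 166 175 177 182 182 183 182]
 [110 104  79  94  99  96  95  97 140 153 165 168 174 175]
 [120 112  99 110 110  90  90  74 134 129 114 106 129 134]
 [123 106 111 122 119  88 106  89 162 108 102 100  99  93]
 [112  98 120 126 124  96 109  90 157 102 110 114 107  95]
 [ 80  85  95 105 113  95 100  84 105 105 122 124 102 106]
 [ 45  47  54  68  79  84  91  79  89 101 123 126 101 120]
 [ 36  35  37  39  47  61  59  45  51  72  92 101  98 118]
 [ 35  33  31  39  72  84  67  39  45  64  55  65  75  86]
 [ 34  30  43  71 106  94  74  44  61 111  75  58  48  48]
 [ 82  57  75 107 111 120 110  87 111 161 133 101  78  75]
 [154 122 125 133 126 167 171 157 177 185 180 145 136 134]]
t 17.2 p [0.5553 0.2276 0.0623] F [-3.3 -3.7  1.9] w 15.0 yaw_y 46.4 tilt 0.07
a 0.588 L 91.6
travel [-0.0031, 0.0062, 0] ang z 0.1
travel [-0.003, 0.0062, 0] ang z 0.1
```

>>> servo_tool([
  {"travel": [-0.0028, 0.0067, 0], "angular": [0, 0, 0.1]},
  {"travel": [-0.003, 0.0062, 0], "angular": [0, 0, 0.1]},
  {"travel": [0, 0, 0], "angular": [0, 0, 0]},
])

```text
time: 17.5
position: [0.5693, 0.232, 0.0623]
tool_rot: [1.455, 2.784, -0.001]
ft_force: [-2.1, -4.3, 2.4]
grip_width: 0.173
```

```bash
python3 look.py 20; python3 arc.py .2 2; python3 -c "
from h import *
print(ctrl.get_state()['joint_positions'].round(2))"
```

```text
t 17.5 p [0.5693 0.232  0.0623] F [-2.1 -4.3  2.4] w 15.0 yaw_y 34.8 tilt 0.04
[[317.9  27.   62.3]] Fs -4.7 0.8
[[103 100 102 103 130 137 162 167 176 178 183 184 184 184]
 [110 105  79  94 100  97  97  97 142 154 166 168 175 175]
 [120 113  99 111 111  91  91  74 135 130 114 107 130 136]
 [124 107 110 121 119  90 106  89 163 109 102 101  99  93]
 [113  98 120 127 125  98 110  91 157 104 111 116 108  97]
 [ 80  85  96 105 114  96 100  84 107 107 123 124 104 106]
 [ 44  48  56  69  80  86  91  80  90 105 124 126 101 122]
 [ 35  36  39  39  46  55  54  54  59  82  94 102  98 118]
 [ 36  33  30  39  65  73  46  46  56  66  57  65  74  86]
 [ 34  30  37  69 103  99  56  42  85 107  72  58  48  48]
 [ 84  56  67 109 128 129 107  91 144 148 128 102  80  74]
 [155 123 125 136 148 172 172 157 180 184 181 146 137 134]]
t 17.55 p [0.5689 0.2319 0.0623] F [-1.1 -4.5  2.5] w 15.5 yaw_y 34.9 tilt 0.06
a 0.394 L 93.1
travel [-0.0035, 0.0058, 0] ang z 0.101
travel [-0.0035, 0.0058, 0] ang z 0.101
[ 0.22  0.52 -0.82  1.71  0.42  1.1  -0.12]
```

>>> servo_tool([
  {"travel": [-0.0034, 0.0059, 0], "angular": [0, 0, 0.1]},
  {"travel": [-0.0034, 0.0059, 0], "angular": [0, 0, 0.1]},
  {"travel": [0, 0, 0], "angular": [0, 0, 0]},
])

```text
time: 17.85
position: [0.583, 0.2325, 0.0623]
tool_rot: [1.725, 2.625, -0.0]
ft_force: [-1.5, -4.9, 1.5]
grip_width: 0.174
```

```bash
python3 look.py 21; python3 arc.py 0.0 2 93.1
```

```text
t 17.85 p [0.583  0.2325 0.0623] F [-1.5 -4.9  1.5] w 15.1 yaw_y 23.4 tilt 0.03
[[322.   13.9  62.3]] Fs -5.1 0.2
[[102 101 102 104 131 137 164 168 177 180 185 185 185 185]
 [112 106  80  95 100  98  97  98 142 155 168 169 175 176]
 [121 113 101 111 111  92  91  74 135 131 114 105 131 136]
 [125 107 111 123 120  90 108  91 164 109 103 101 100  93]
 [113  99 121 127 126  97 111  91 158 104 113 115 109  97]
 [ 81  86  96 106 114  97 101  85 107 107 123 125 104 107]
 [ 45  47  55  70  80  86  92  81  89 106 124 127 102 123]
 [ 35  35  37  39  47  55  54  55  57  83  95 103 100 120]
 [ 35  33  31  38  66  75  44  47  61  65  56  66  75  87]
 [ 34  30  36  70 103 100  53  49  98 109  73  58  47  48]
 [ 83  57  68 108 128 129 109 108 147 149 129 102  80  75]
 [156 123 126 136 148 172 176 182 185 185 181 147 137 135]]
t 17.9 p [0.5825 0.2326 0.0623] F [-1.7 -4.8  1.6] w 15.3 yaw_y 23.5 tilt 0.05
a 0.201 L 93.3
travel [-0.0036, 0.006, 0] ang z 0.101
travel [-0.0037, 0.006, 0] ang z 0.101
```

>>> servo_tool([
  {"travel": [-0.0038, 0.0058, 0], "angular": [0, 0, 0.1]},
  {"travel": [-0.0038, 0.006, 0], "angular": [0, 0, 0.1]},
  {"travel": [0, 0, 0], "angular": [0, 0, 0]},
  {"travel": [0, 0, 0], "angular": [0, 0, 0]},
])

```text
time: 18.3
position: [0.5957, 0.23, 0.0624]
tool_rot: [1.975, 2.443, -0.001]
ft_force: [-0.4, -4.5, -0.2]
grip_width: 0.176
```

```bash
python3 look.py 22; python3 arc.py 0.0 1 92.9
python3 - <<'E'
from h import *
im=ctrl.get_image("side");cv2.imwrite("pics/s22.png",cv2.resize(im[150:270,230:360,::-1],None,fx=5,fy=5,interpolation=cv2.INTER_CUBIC))
E
```

```text
t 18.3 p [0.5957 0.23   0.0624] F [-0.4 -4.5 -0.2] w 15.3 yaw_y 12.1 tilt 0.04
[[323.    1.   62.4]] Fs -4.5 -0.8
[[104 101 103 105 132 138 164 170 178 180 185 186 186 186]
 [112 105  80  95 101  98  98  98 143 157 168 170 176 177]
 [122 112 102 112 112  93  91  74 136 131 116 107 132 137]
 [126 108 112 124 120  90 108  90 165 109 103 101 100  94]
 [114 100 122 127 126  98 112  91 159 105 113 115 108  98]
 [ 81  87  97 107 114  97 102  85 108 107 124 126 104 108]
 [ 45  48  55  70  80  86  92  81  90 103 125 128 102 123]
 [ 36  36  36  37  49  67  62  52  53  69  93 103 100 119]
 [ 34  33  31  39  74  97  64  44  52  64  57  66  76  85]
 [ 34  30  38  72 112  98  56  41  73 107  74  59  48  49]
 [ 82  57  68 109 128 130 108  89 125 147 129 102  81  77]
 [156 124 127 136 142 173 175 159 181 187 182 149 138 136]]
t 18.35 p [0.5957 0.2301 0.0624] F [-1.6 -4.8  1.7] w 15.8 yaw_y 12.1 tilt 0.04
a 0.008 L 93.1
travel [-0.0004, 0.0004, 0] ang z 0.002
```

View pics/w22.png

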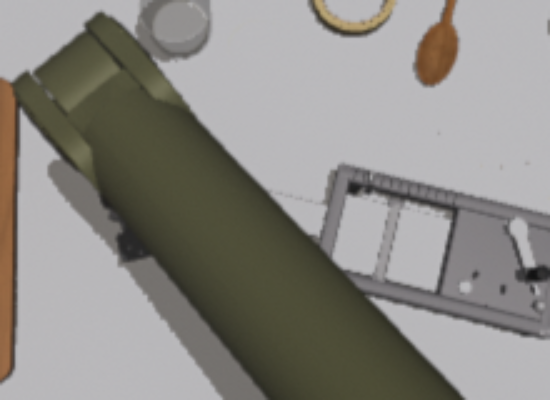

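View pics/s22.png

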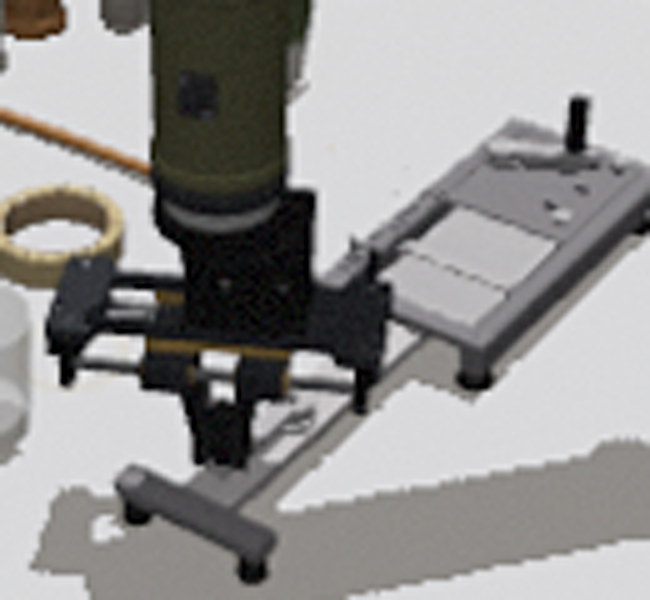

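View pics/t22.png

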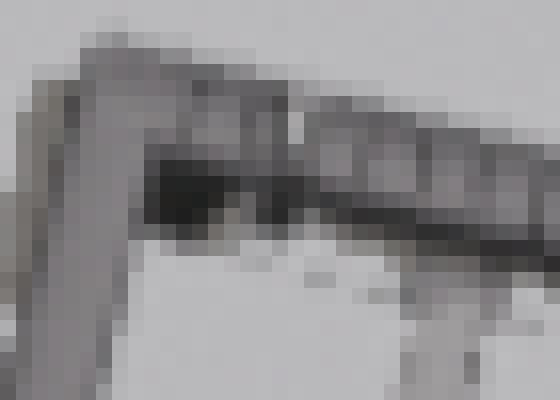

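Run:
```python
from h import *
im=ctrl.get_image("side");cv2.imwrite("pics/s23.png",cv2.resize(im[188:212,288:320,::-1],None,fx=20,fy=20,interpolation=cv2.INTER_NEAREST))
print(cv2.cvtColor(im,cv2.COLOR_RGB2GRAY)[193:212,296:312].astype(int))
p=np.load("pose.npy")
for x in(91,93.5,96):
  print(x,proj("side",s2w(np.array([[x,-57,59],[x,-57,44],[x,-43,53],[x,-43,44]])/1e3,p)).round(1).tolist())
```

```text
[[216 217 217 218 217 217 217 217 217 219 219 214 176 120 113 131]
 [217 217 218 217 217 218 217 218 219 213 188 172 143 125 115 120]
 [217 217 216 219 219 218 218 220 217 194 154 131 113 112 125 104]
 [217 218 218 213 206 221 221 213 174 130 125 136 133 120 107  69]
 [218 217 218 204 152 199 211 172 110 116 134 138 121  85  61  53]
 [217 218 220 202  94 129 158 143 130 135 138 121  92  55  92 152]
 [217 218 221 204  76  85 104 115  96 115 123  87  59  92 139 159]
 [218 220 214 164  95 115 141  97  32  61  76  60  43  64  97 111]
 [220 213 170 106  99  85 108  93   9  25  51  50  45  73 142 178]
 [212 169 139 122 106 107 111  69   1  28  47  45  75 143 184 189]
 [178 131 109 110 132 121  91  36  11  30  48 102 167 183 186 184]
 [139 135 133 125 121  88  55  25   0  45 142 191 188 186 184 184]
 [137 139 142 135  75  43  36  21  14 100 166 181 191 186 186 184]
 [137 147 136  82  37  25  29  19  26  61  95  95 148 191 184 185]
 [ 82  92  73  27  25  29  33  38  54  33  22  13 109 178 188 186]
 [ 28  33  27  32  27  23  29  30  35  30  29  18  99 172 190 188]
 [ 26  33  28  27  33  31  28  32  29  29  44  37  85 152 168 176]
 [ 30  26  28  32  25  31  29  27  32  37  38  34  85 143 148 154]
 [ 30  26  30  27  30  25  31  33  32  25  30  28  96 144 142 139]]
91 [[301.5, 197.1], [301.3, 200.7], [304.9, 199.9], [304.8, 202.1]]
93.5 [[301.1, 197.4], [300.9, 201.1], [304.5, 200.3], [304.4, 202.5]]
96 [[300.7, 197.7], [300.5, 201.4], [304.1, 200.6], [304.0, 202.8]]
```

View pics/s23.png

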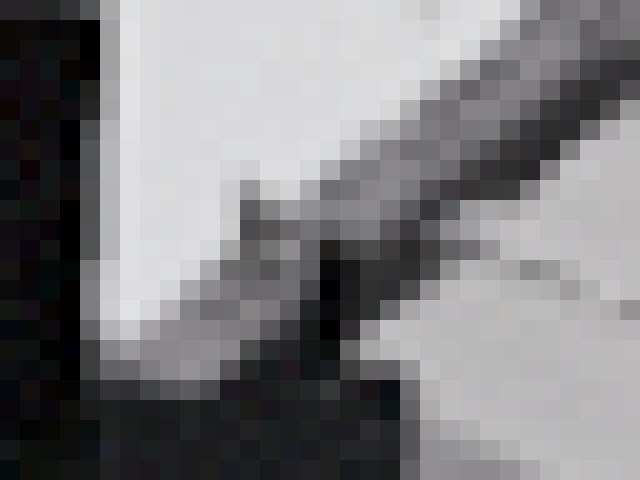

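>>> servo_tool([
  {"travel": [0, 0.0005, 0], "angular": [0, 0, 0]},
  {"travel": [0, 0, 0], "angular": [0, 0, 0]},
  {"travel": [0, 0, 0], "angular": [0, 0, 0]},
  {"travel": [0, 0, 0], "angular": [0, 0, 0]},
  {"travel": [0, 0, 0], "angular": [0, 0, 0]},
])

```text
time: 18.95
position: [0.5963, 0.23, 0.0624]
tool_rot: [-1.979, -2.439, 0.002]
ft_force: [-2.3, -4.3, 0.7]
grip_width: 0.174
```

```bash
python3 look.py 24; python3 arc.py 0.0 1 92.9
```

```text
t 18.95 p [0.5963 0.23   0.0624] F [-2.3 -4.3  0.7] w 15.1 yaw_y 11.9 tilt 0.06
[[323.2   0.5  62.4]] Fs -4.7 1.0
[[104 101 104 105 131 138 164 169 178 180 185 186 186 186]
 [112 106  80  96 101  98  97  98 142 157 169 170 175 177]
 [122 114 101 112 111  92  91  74 136 131 115 108 132 138]
 [126 108 112 124 120  90 108  91 164 111 103 102 100  94]
 [113  99 122 128 127  98 112  93 158 105 113 116 109  96]
 [ 81  86  97 106 115  97 102  86 108 107 125 125 104 108]
 [ 46  49  56  70  80  86  93  80  90 107 125 128 102 123]
 [ 35  37  37  39  47  54  55  52  58  82  95 103 100 119]
 [ 35  33  30  39  67  75  48  42  56  67  57  67  75  86]
 [ 35  30  39  71 103 101  57  40  72 107  74  59  48  49]
 [ 83  56  68 109 124 129 109  89 124 146 130 103  80  76]
 [157 124 127 136 135 171 175 160 181 186 184 147 138 136]]
t 19.0 p [0.5963 0.2301 0.0623] F [-2.  -4.7  1.9] w 15.7 yaw_y 11.9 tilt 0.06
a 0.0 L 93.2
travel [-0.0003, -0.0001, 0] ang z -0.001
```

View pics/t24.png

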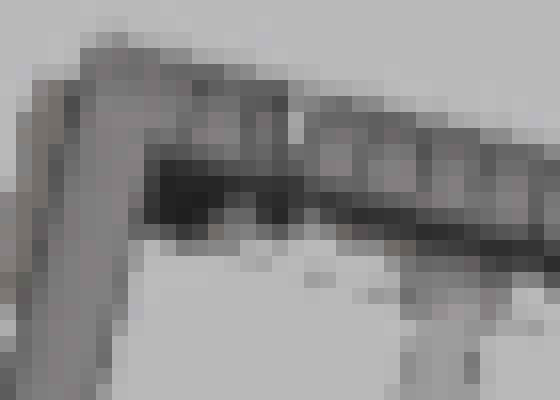

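The pointer is in line with the mark fin: pointer at about (326.8, 216), mark at (328.2, 210), which is level once the frame's skew is allowed for. The lever lies along the leg and the knob is still gripped. I'm handing in.

```bash
python3 -c "
from bench import ctrl
print(ctrl.close_job())"
```

```text
the job is handed in; nothing more can be done
None
```

The slicer is set up as asked and handed in at about 19 s, but the pointer did not stay exactly on the mark all the way while I closed the cam lever.

- **Thickness lever:** I gripped it, swung it to about +0.5 rad and let go. The top picture shows its nose pointing at the tall stud.
- **First closing attempt (failed):** my grip resisted the knob turning, so with the lever about 0.2 rad in from open the leg ran roughly 10 mm past the mark. I took the leg back home with the lever open, turned the hand half round and started that step again.
- **Second closing attempt:** I pulled the leg to the mark and swung the lever closed, turning the hand with it and checking the pointer in a picture at each stage. The pointer was about 3 mm beyond the mark early on (lever near 0.93 rad). At every later check it was within about 1 mm.
- **Final state:** the lever is at about 0.00 rad by the gripper position, and the knob is still held at a 25 N grip setting. The top camera puts the pointer within about 0.5 mm of the mark. The side camera agrees only to about ±2 mm, because it shows little of the leg's sliding direction.
- **Left alone:** the mark clip's pixels did not move from start to finish. I planned no contact with the fruit, mug or tumbler, and saw none in the pictures.

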